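# Seal the plating filter and hang the electrodes

### The job

Get the plating rig ready: lift the yellow dust cover off the filter and lay it in the blue tray, set the loose steel filter cap squarely on the filter's flange, swing both halves of the hinged clamp ring fully shut round the two flanges, and then swing the red latch fully shut. Only once the filter is latched, hang every folded electrode plate that is there (two to four) over the copper bar of the tank, side by side, each hanging straight down with its orange grip on top. Leave the beaker, the bottle and the tray itself where they are.

Things in the scene. Friction and masses are not known exactly. Their poses are not given: they have to be found in the camera images.
- rig: Fixed plating rig, may be turned a little: white base plate 116 x 490 x 8 mm with a clear empty tank and copper bar on the right (-y) and a blue round filter with steel flange and clamp ring on the left (+y). Origin on the table. Rig y runs along the bar towards the filter, x away from the robot, z up. Tank: centred under the bar, outside 100 mm (x) x 240 mm (y), 5 mm walls, rim at 115 mm height.
- bar_mid (a point): Middle of the axis of the copper bar, 12 mm diameter, horizontal along rig y, 130 mm above the table; between its two black end supports (whose tops are 139 mm high) 216 mm of bar are free. Frame axes as the rig.
- filter_seat (a point): Centre of the upper face of the filter's fixed steel flange: 94 mm diameter, 14 mm thick, face 80 mm above the table, axes as the rig. A bore 54 mm diameter, 14 mm deep, takes the cap's spigot. The ring's hinge is 62 mm behind it (rig +x), the latch in front (rig -x).
- cap_center (a point): Loose filter cap, 72 mm high, upright; this point is on its axis, 36 mm above its underside, z up its axis. From below: black spigot 49 mm diameter to 10 mm, tapered; steel flange 94 mm diameter from 10 to 22 mm; round blue knob 28 mm diameter to 72 mm (a cone 60 mm wide round its foot up to 30 mm). About 0.3 kg. Seated it lies on the filter's flange, this point 26 mm above filter_seat.
- ring_left (a joint): Opening angle (rad) of the left (+y) half of the steel clamp ring: 0 shut (a stop), up to 1.3; opens clockwise seen from above; stays where left (0.06 N m). Each half is a channel, radius 50 mm inside, 57 outside, from 62 to 101 mm above the table; its lips reach over the seated cap's flange and under the lower one, so the cap goes in only while both are open.
- ring_right (a joint): Opening angle (rad) of the right (-y) half of the clamp ring: 0 shut (a stop), up to 1.3 open; opens turning anticlockwise seen from above. Stiff hinge like the left one.
- left_post (a point): Grip point of the blue upright post of the left half: round, 12 mm diameter, top 150 mm above the table, this point on its axis 140 mm above the table, free down to 92 mm; 116 mm from the hinge axis. It moves with the half; with the half shut it lies 39 mm in front of (rig -x) and 56 mm to the left of filter_seat.
- right_post (a point): The same on the right half: blue post, 12 mm diameter, top 150 mm, this point at 140 mm height; 116 mm from the hinge axis; shut, 39 mm in front and 56 mm to the right of filter_seat.
- left_hinge (a point): A point on the upright hinge axis of both halves, behind the filter, at 140 mm height (its real pin ends at 108 mm).
- latch (a joint): Angle (rad) of the red latch bar hinged on the front end of the left ring half (it travels with that half): 0 shut, lying across the joint to the right half (a stop); grows clockwise seen from above as it swings out to the front, up to 1.6. Stays where it is left (about 0.015 N m).
- latch_post (a point): Grip point of the red upright post at the free end of the latch bar: round, 12 mm diameter, top 150 mm above the table, this point at 140 mm height, free down to 92 mm; 40 mm from the latch's own hinge axis.
- latch_hinge (a point): A point on the upright axis of the latch's hinge, at 140 mm height (the pin itself ends at 100 mm); with the left half shut it lies 66 mm in front of (rig -x) and 22 mm to the left of filter_seat.
- beaker: Bystander: empty glass beaker, 84 mm diameter, 110 mm high, origin at the centre of its underside. Must not be displaced.
- bottle: Bystander: white bottle with red cap, 64 mm diameter, 150 mm high, origin at the centre of its underside. Must not be displaced.
- tray: Shallow blue tray for the dust cover, 130 mm (x) x 150 mm (y) x 22 mm, 4 to 5 mm walls and floor, origin at the centre of its underside. It stays where it is.
- cover_center (a point): Loose yellow plastic dust cover, 58 mm high; this point is on its axis half-way up (29 mm above its underside), z up. It starts sitting in the filter's bore, on the flange. From below: spigot 48 mm diameter to 8 mm, disc 76 mm diameter from 8 to 14 mm, round knob 24 mm diameter from 14 to 58 mm. 0.07 kg.
- plate1_center (a point): Electrode plate 1 of 2 to 4, all alike (None: absent): sheet steel folded to an upside-down U, standing on its feet, orange grip on top. Point 47.5 mm above the feet; z up, y along the fold (45 mm wide), x across. Crown's underside 64 mm above the feet, 20 mm clear inside; legs splay to 50 mm at the feet. Grip 12 mm (x) x 36 mm (y), 68 to 95 mm up. 0.14 kg. Hung, it is 10 mm below bar_mid.
- plate2_center (a point): Electrode plate 2 of 2 to 4, all alike (None: absent): sheet steel folded to an upside-down U, standing on its feet, orange grip on top. Point 47.5 mm above the feet; z up, y along the fold (45 mm wide), x across. Crown's underside 64 mm above the feet, 20 mm clear inside; legs splay to 50 mm at the feet. Grip 12 mm (x) x 36 mm (y), 68 to 95 mm up. 0.14 kg. Hung, it is 10 mm below bar_mid.
- plate3_center (a point): Electrode plate 3 of 2 to 4, all alike (None: absent): sheet steel folded to an upside-down U, standing on its feet, orange grip on top. Point 47.5 mm above the feet; z up, y along the fold (45 mm wide), x across. Crown's underside 64 mm above the feet, 20 mm clear inside; legs splay to 50 mm at the feet. Grip 12 mm (x) x 36 mm (y), 68 to 95 mm up. 0.14 kg. Hung, it is 10 mm below bar_mid.
- plate4_center (a point): Electrode plate 4 of 2 to 4, all alike (None: absent): sheet steel folded to an upside-down U, standing on its feet, orange grip on top. Point 47.5 mm above the feet; z up, y along the fold (45 mm wide), x across. Crown's underside 64 mm above the feet, 20 mm clear inside; legs splay to 50 mm at the feet. Grip 12 mm (x) x 36 mm (y), 68 to 95 mm up. 0.14 kg. Hung, it is 10 mm below bar_mid.
Things that resemble listed ones, but are neither listed nor needed, are in the scene too. What is meant by the part that bears cover_center is not purple or turquoise, and is the smaller of those in its own colour.

How it is judged:
By the outcome, as a careful person would: the job done as asked, in the order asked, and still so for the second after the job is handed in, with the robot touching nothing.
Of plate1, plate2, plate3, plate4 only 2 to 4 are there at a start; the rules pass over those that are not, and their reading is None.
At some moment in a run one of cap may be knocked a few centimetres aside while the robot is not near it.
It also fails if it takes over 210 s, if anything falls off the work surface, if the arm or the gripper's body presses on something with over 40 N, if the wrist force passes 120 N, or if a joint passes its speed limit or range.

### The arm

A 7-joint arm with a two-finger parallel gripper is mounted at the origin on the work surface. World frame = base frame: x ahead of the robot, y to its left, z up, the work surface at z = 0. Lengths are in m, angles in rad, forces in N, time in s.
With the tool pointing down it reaches from about 0.425 to 0.95 m from the base axis. Payload 4.7 kg.
Tool frame: the origin (TCP) lies on the front face of the gripper's body, between the roots of the fingers; the fingertips stand 73 mm ahead of it and the grasp point (between the pads) lies 54 mm ahead of it; z points along the fingers, y is the direction in which the jaws open and shut (so a half turn about z gives the same grasp; the last joint's range is limited). The gripper opens to 85 mm and grips with 20 to 120 N. Pads are 22 mm wide; open, the fingers measure 114 mm over their backs; the gripper's body (76 mm by 85 mm) begins 54 mm behind the grasp point. The pads swing forward as they close: fully open they stand 13 mm farther back than shut.
Start: joints at [1.246, 0.469, -0.049, 1.532, 0.024, 1.141, -0.082], TCP at [0.197, -0.646, 0.304] pointing down, gripper open.
Joint ranges: [-2.59, 2.59], [-0.33, 1.99], [-1.39, 1.29], [0.1, 2.45], [-1.04, 4.18], [0.21, 1.99], [-2.66, 2.66]. Speed limits (rad/s): [2.57, 2.57, 3.14, 3.14, 3.14, 3.14, 3.14].

### API

Orientations are given as a unit quaternion [w, x, y, z].
In Python, from plant import * gives the robot as it stands. The module is installed in compiled form; this text tells all that it offers.
- The arm moves only by the shell command python3 -m inch 'ROWS' [OPENING]. ROWS is text: rows parted by semicolons, each of 6 numbers parted by spaces: the shift along the tool's x, y, z in mm, then the turn, a rotation vector about the tool's x, y, z in degrees. In form: dx dy dz wx wy wz; .... A call has 1 to 20 rows; each row is the pose to reach, as a shift and turn from the pose commanded when the call began, along the tool's axes at that moment; what a row does not reach only later rows make up. A row lasts 1/10 s, in which the tool goes at most 50 mm and 8.59 degrees, less where a joint would pass 70% of its speed; a pose out of reach is approached as far as the arm can. A call with a gripper value outside its range is refused whole. OPENING is the closure, from 0 (fully open) to 1 (shut), set as the call begins (- or left out, the last holds). The fingers move at their own pace and stop on an object; the grip force is fixed at half the most. Time passes only in rows, so rows that repeat a pose let the fingers close. It gives the time, the measured TCP pose, the force and the opening at its end, in the units of the state.
- state(): the state, without advancing time (a new reading comes with each control period).
- snapshot(name): name is "scene" or "top" or "wrist"; returns the picture (420x560x3 uint8, red, green, blue); there is no depth.
- get_calibration(name): a dict with "fx", "fy", "cx", "cy" (pixels), "T" (4x4, takes a point from camera to world coordinates). Camera axes: x right, y down, z forward; pixel columns grow to the right and rows downward; lengths in m; the calibration is good to about 2 mm. A picture is of the moment at which its call begins: read the wrist's pose just before it. get_calibration takes no time and is no camera call; for the wrist camera it gives the pose at the moment of the call.
- hand_in(): hands the job in, once; it reports no verdict.
Trained networks look in the newest picture that a camera, given by its name, has taken for a name from the list of things; names that differ only in an ending like _2 or _b are one class to them, and where a whole thing is asked for, a point or a joint stands for the part that bears it (a point fixed in the world has none). Each returns a list of dicts, best first, with "score" (0 to 1); they miss things now and then, are a little off and sometimes report something else, mostly with a low value. They report only what shows in the picture. A call takes as long as a camera call. They do not tell look-alikes from the thing itself.
- masks_of(label, camera): "region" (420x560 bool, what is visible of it).
- landmark_of(label, camera): "point" ([x, y, z] in m, in the coordinates of the camera as it stood for that picture, good to about 4 mm: a listed point, or the origin of a listed thing).
The state is a dict: "time": time; "qpos": joint angles; "joint_velocities": joint speeds; "joint_torque": joint torques, N m; "tool_pos": TCP position; "tcp_rot": TCP orientation; "force": force on the tool from outside, world axes, zero at the start; "wrist_torque": the same for the moment, N m; "grip_width": finger opening in m.
Only numpy, scipy, OpenCV 4.12 (cv2) and the standard library are available. Lean on these libraries where they do the work, as an engineer would, in place of code of your own. Each camera call takes 0.05 s, during which the arm holds its last target. There are 200 camera calls.

## Working session

There is one attempt and no reset: what is moved stays moved. The work goes in short steps, Python scripts to look and compute and a shell command to move; the robot and the scene stay as the last step left them, time stands still between calls to the robot, and variables do not carry over. Pictures are saved under pics/ and viewed, about 12 in all and at most 16, crops included, and the job is handed in when it is done.

```bash
mkdir -p pics; cat > h.py <<'E'
from plant import *
import numpy as np, cv2
from scipy.spatial.transform import Rotation as R
def save(img,n): cv2.imwrite('pics/'+n+'.png',img[:,:,::-1])
def lm(label,cam,T,k=3):
    out=[]
    for d in landmark_of(label,cam)[:k]:
        p=np.array(d['point']); out.append((round(d['score'],2),(T[:3,:3]@p+T[:3,3]).round(4)))
    return out
def px(P,c):
    T=c['T'];p=T[:3,:3].T@(np.array(P)-T[:3,3]);return (c['fx']*p[0]/p[2]+c['cx'],c['fy']*p[1]/p[2]+c['cy'])
def ray(u,v,z,c):
    T=c['T'];d=T[:3,:3]@np.array([(u-c['cx'])/c['fx'],(v-c['cy'])/c['fy'],1.]);o=T[:3,3];return o+d*(z-o[2])/d[2]
def go(P,yaw=None,g=0.054):
    """rows to bring the grasp point to P (world), tool down, jaw (tool y) axis at yaw"""
    s=state();q=s['tcp_rot'];r=R.from_quat([q[1],q[2],q[3],q[0]]);t=np.array(s['tool_pos'])
    y=r.as_matrix()[:,1]
    cur=np.arctan2(y[1],y[0])
    if yaw is None: yaw=cur
    d=(yaw-cur+np.pi/2)%np.pi-np.pi/2; a=cur+d
    Y=np.array([np.cos(a),np.sin(a),0]);Z=np.array([0,0,-1.]);X=np.cross(Y,Z)
    r2=R.from_matrix(np.c_[X,Y,Z])
    sh=r.inv().apply(np.array(P)-g*Z-t)*1000; w=(r.inv()*r2).as_rotvec(degrees=True)
    return sh.round(1),w.round(2)
E
cat > a.py <<'E'
from h import *
s=state();print(s)
for c in ('scene','top'):
    im=snapshot(c);save(im,c+'0');C=get_calibration(c);print(c,C['fx'],C['T'].round(3).tolist())
    for l in ['rig','bar_mid','filter_seat','cap_center','left_post','right_post','left_hinge','latch_post','latch_hinge','beaker','bottle','tray','cover_center','plate1_center']:
        print(l,lm(l,c,C['T'],5 if 'plate' in l or 'c'==l[0] else 2))
E
python3 a.py
```

```text
{'time': 0.0, 'qpos': array([ 1.24615139,  0.46944743, -0.04860033,  1.53370107,  0.02410804,
        1.1409942 , -0.08232981]), 'joint_velocities': array([-0.0001875 , -0.00038892,  0.00014829,  0.00013943,  0.00023082,
       -0.00152204, -0.00124266]), 'joint_torque': array([-4.44147827e-04, -5.10310435e+01, -4.61035164e-02, -2.37711525e+01,
        1.08018503e-02,  7.53082393e-03,  1.39808907e-05]), 'tool_pos': array([ 0.19661719, -0.64526448,  0.30285423]), 'tcp_rot': array([-9.64857328e-04,  9.89085550e-01,  1.47339101e-01, -1.82806130e-04]), 'force': array([-0.25602088, -0.16396331,  0.34182813]), 'wrist_torque': array([ 0.01734779, -0.00923521,  0.0638214 ]), 'grip_width': 0.08511324155441154}
scene 430.06823357235555 [[0.355, 0.671, -0.651, 1.226], [0.935, -0.24, 0.262, -0.256], [0.019, -0.702, -0.712, 0.799], [0.0, 0.0, 0.0, 1.0]]
rig [(0.71, array([0.5578, 0.0462, 0.0027]))]
bar_mid [(0.72, array([ 0.5734, -0.0762,  0.1285])), (0.41, array([0.4782, 0.299 , 0.139 ]))]
filter_seat [(0.9, array([0.5468, 0.2044, 0.0801])), (0.58, array([0.3682, 0.3486, 0.0334]))]
cap_center [(
[... 1426 characters left out ...]
5947, 0.0991, 0.1393])), (0.32, array([0.4756, 0.2959, 0.1444]))]
left_hinge [(0.82, array([0.6117, 0.2093, 0.1417]))]
latch_post [(0.64, array([0.4785, 0.2966, 0.1355])), (0.4, array([ 0.5744, -0.08  ,  0.1291]))]
latch_hinge [(0.65, array([0.5224, 0.3039, 0.1377]))]
beaker [(0.94, array([ 0.7606, -0.165 ,  0.0011]))]
bottle [(0.71, array([0.782 , 0.0028, 0.0044])), (0.22, array([ 0.5731, -0.0793,  0.1299]))]
tray [(0.63, array([ 0.5435, -0.4111, -0.0011]))]
cover_center [(0.83, array([0.7273, 0.1567, 0.0291])), (0.73, array([0.519 , 0.4017, 0.0401])), (0.69, array([0.3742, 0.0938, 0.0438])), (0.63, array([0.5473, 0.2095, 0.1033]))]
plate1_center [(0.83, array([ 0.4456, -0.0374,  0.0458]))]
```

View pics/scene0.png

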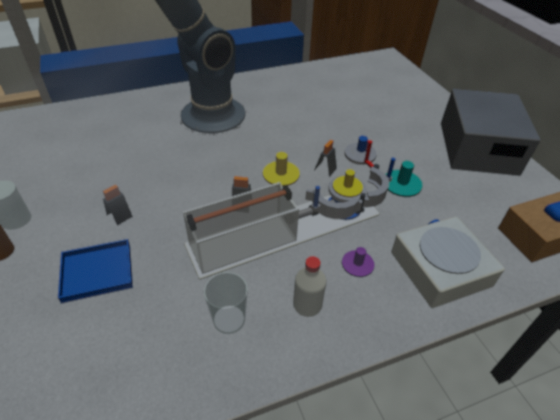

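View pics/top0.png

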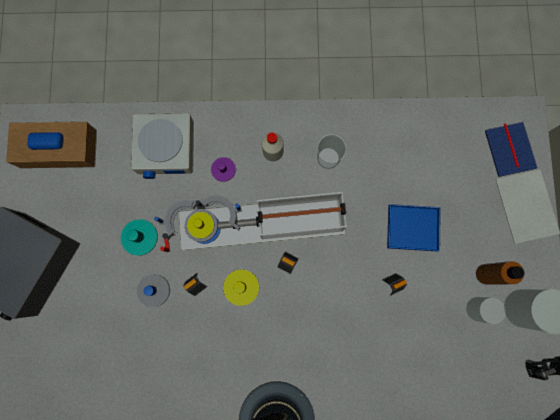

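The scene shows the yellow cover on the filter at scene (348,183) / top (201,223). A larger yellow look-alike is at top (241,287), with turquoise at (138,237) and purple at (223,168). The cap is at top (153,290) and the blue tray at (414,228). Three plates are at top (194,285), (288,262) and (395,284). The smaller yellow one, the one on the filter, fits; I'll confirm that in a crop.

```bash
cat > b.py <<'E'
from h import *
im=cv2.imread('pics/top0.png');C=get_calibration('top')
cv2.imwrite('pics/crop.png',cv2.resize(im[150:320,120:430],None,fx=2.5,fy=2.5,interpolation=cv2.INTER_CUBIC))
hsv=cv2.cvtColor(im,cv2.COLOR_BGR2HSV)
m=cv2.inRange(hsv,(8,140,120),(20,255,255));n,l,st,ce=cv2.connectedComponentsWithStats(m)
for i in range(1,n):
    if st[i,4]>15:
        pts=np.argwhere(l==i)[:,::-1].astype(np.float32);print('orange',st[i],ray(*ce[i],0.095,C).round(3),cv2.minAreaRect(pts))
for P in [(0.45,-0.45,0.30),(0.5,0.2,0.30)]: print(go(P,-np.pi/2+0.08))
E
python3 b.py
```

```text
orange [282 257  13   9  39] [ 0.444 -0.038  0.095] ((287.800048828125, 260.9000244140625), (12.074767112731934, 3.5777084827423096), 26.56505012512207)
orange [184 279  11  10  25] [0.385 0.233 0.095] ((189.25001525878906, 283.2500305175781), (3.535533905029297, 12.727920532226562), 45.0)
orange [394 280  12   8  44] [ 0.376 -0.344  0.095] ((399.85052490234375, 283.7886657714844), (3.5537116527557373, 11.676482200622559), 66.03751373291016)
(array([ 299.3, -113.4,  -50.1]), array([ 0.  , -0.  , 12.36]))
(array([ 536.5, -720.6,  -50.1]), array([ 0.  , -0.  , 12.36]))
```

View pics/crop.png

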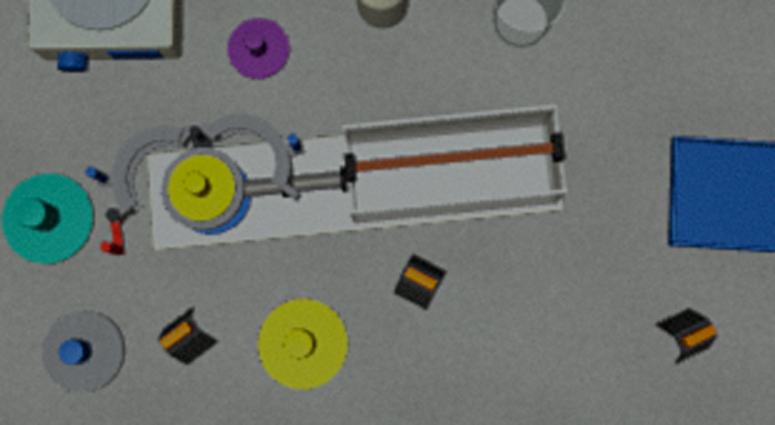

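The crop confirms it: the cover on the filter (203,187) is clearly smaller than the loose yellow one (303,343), so it is the one meant. Moving over the filter.

```bash
python3 -m inch '299 -113 -50 0 0 12.4;299 -113 -50 0 0 12.4;299 -113 -50 0 0 12.4;299 -113 -50 0 0 12.4;299 -113 -50 0 0 12.4;299 -113 -50 0 0 12.4;536 -720 -50 0 0 12.4;536 -720 -50 0 0 12.4;536 -720 -50 0 0 12.4;536 -720 -50 0 0 12.4;536 -720 -50 0 0 12.4;536 -720 -50 0 0 12.4;536 -720 -50 0 0 12.4;536 -720 -50 0 0 12.4;536 -720 -50 0 0 12.4;536 -720 -50 0 0 12.4;536 -720 -50 0 0 12.4;536 -720 -50 0 0 12.4;536 -720 -50 0 0 12.4;536 -720 -50 0 0 12.4'
cat > w.py <<'E'
import sys
from h import *
C=get_calibration('wrist');im=snapshot('wrist');save(im,sys.argv[1]);print(C['T'][:3,3].round(3),C['T'][:3,2].round(2),C['fx'],state()['time'])
np.save('T.npy',C['T'])
for l in sys.argv[2:]: print(l,lm(l,'wrist',C['T'],4))
E
python3 w.py w1 cover_center filter_seat left_hinge left_post right_post latch_post latch_hinge bar_mid
```

```text
time: 3.5
tool_pos: [0.4986, 0.2052, 0.3544]
tcp_rot: [-0.002, 0.999, 0.043, 0.0]
force: [-0.3, 0.1, -0.6]
grip_width: 0.0852
[0.572 0.212 0.424] [-0.29 -0.02 -0.96] 321.7194257076016 3.55
cover_center [(0.76, array([0.5189, 0.3973, 0.0372])), (0.6, array([0.5494, 0.2071, 0.1023])), (0.55, array([0.3716, 0.0995, 0.0359]))]
filter_seat []
left_hinge []
left_post [(0.75, array([0.5606, 0.3201, 0.1395]))]
right_post [(0.95, array([0.5915, 0.0979, 0.139 ]))]
latch_post [(0.69, array([0.4814, 0.298 , 0.1391])), (0.57, array([0.6082, 0.2168, 0.1392]))]
latch_hinge [(0.65, array([0.5181, 0.3074, 0.1363])), (0.22, array([0.3836, 0.232 , 0.0479]))]
bar_mid [(0.38, array([0.3827, 0.2301, 0.0504]))]
```

View pics/w1.png

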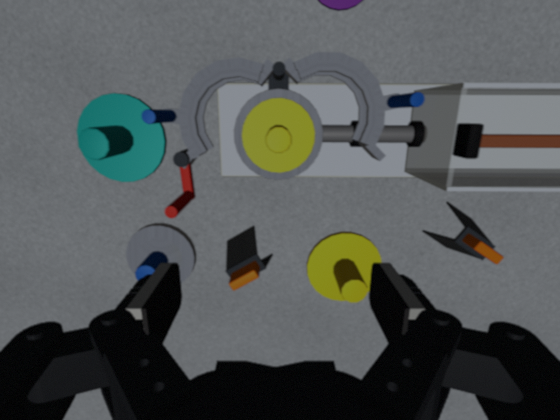

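The picture shows the cover on the filter at (279,138), posts at left (149,117), right (417,99) and latch (172,211), and the hinge at (279,70).

```bash
cat > c.py <<'E'
from h import *
C=get_calibration('wrist')
for n,u,v,z in [('coverdisc',278,135,.086),('knobtop',279,139,.130),('hinge',279,70,.108),('lp',149,117,.15),('rp',417,99,.15),('lat',172,211,.15),('lath',183,158,.1)]: print(n,ray(u,v,z,C).round(4))
im=cv2.cvtColor(cv2.imread('pics/w1.png'),cv2.COLOR_BGR2HSV);m=cv2.inRange(im,(22,120,80),(35,255,255));m[:,:200]=0;m[195:]=0
cs=max(cv2.findContours(m,0,2)[0],key=cv2.contourArea);e=cv2.fitEllipse(cs);print(e,ray(*e[0],.086,C))
print(go((0.5495,0.2075,0.17),-np.pi/2+.08),go((0.5495,0.2075,0.113),-np.pi/2+.08))
E
python3 c.py
```

```text
coverdisc [0.5499 0.1988 0.086 ]
knobtop [0.5495 0.1983 0.13  ]
hinge [0.6088 0.2029 0.108 ]
lp [0.5604 0.306  0.15  ]
rp [0.5912 0.0906 0.15  ]
lat [0.4811 0.2884 0.15  ]
lath [0.521  0.2921 0.1   ]
((278.0202941894531, 134.75894165039062), (71.38707733154297, 73.19268035888672), 3.444932699203491) [0.55011503 0.19881037 0.086     ]
(array([ 50.2,  -6. , 130. ]), array([ 0.04, -0.02, -0.19])) (array([ 50.1,  -6. , 187. ]), array([ 0.04, -0.02, -0.19]))
```

```bash
sed -i "s/^C=get.*/C=get_calibration('wrist');print(C['T'][:3,3]);C['T']=np.load('T.npy');print(C['T'][:3,3])/" c.py; python3 c.py
```

```text
[0.57292368 0.20383318 0.423018  ]
[0.57158286 0.21173774 0.42350956]
coverdisc [0.5486 0.2079 0.086 ]
knobtop [0.5482 0.2072 0.13  ]
hinge [0.6076 0.2125 0.108 ]
lp [0.558  0.3152 0.15  ]
rp [0.5911 0.0998 0.15  ]
lat [0.4787 0.2967 0.15  ]
lath [0.5187 0.301  0.1   ]
((278.0202941894531, 134.75894165039062), (71.38707733154297, 73.19268035888672), 3.444932699203491) [0.54887979 0.20789231 0.086     ]
(array([ 50.2,  -6. , 130. ]), array([ 0.04, -0.02, -0.19])) (array([ 50.1,  -6. , 187. ]), array([ 0.04, -0.02, -0.19]))
```

```bash
python3 -m inch '50 -6 130 0 0 0;50 -6 130 0 0 0;50 -6 130 0 0 0;50 -6 130 0 0 0;50 -6 150 0 0 0;50 -6 170 0 0 0;50 -6 188 0 0 0;50 -6 188 0 0 0;50 -6 188 0 0 0;50 -6 188 0 0 0' 0; python3 -m inch '0 0 0 0 0 0;0 0 0 0 0 0;0 0 0 0 0 0;0 0 0 0 0 0;0 0 0 0 0 0;0 0 0 0 0 0;0 0 0 0 0 0;0 0 0 0 0 0' 1; python3 -m inch '0 0 -10 0 0 0;0 0 -20 0 0 0;0 0 -50 0 0 0;0 0 -100 0 0 0;0 0 -140 0 0 0;0 0 -140 0 0 0;0 0 -140 0 0 0;0 0 -140 0 0 0'
python3 -c "
from h import *
print(go((.45,-.2,.27),-np.pi/2-.3),go((.54,-.413,.24),-np.pi/2+.08))
cs=get_calibration('scene');save(snapshot('scene'),'s2')"
```

```text
time: 4.95
tool_pos: [0.5498, 0.2095, 0.1679]
tcp_rot: [-0.0, 0.999, 0.039, 0.002]
force: [1.1, 0.3, 1.4]
grip_width: 0.0856
time: 5.75
tool_pos: [0.5492, 0.2094, 0.1662]
tcp_rot: [-0.0, 0.999, 0.04, 0.0]
force: [-0.2, 0.8, 4.8]
grip_width: 0.0222
time: 6.55
tool_pos: [0.5483, 0.2087, 0.3049]
tcp_rot: [0.001, 0.999, 0.04, -0.001]
force: [-0.6, -0.2, -2.1]
grip_width: 0.0228
(array([-130.4,  399.6,  -18.5]), array([ 0.08,  0.11, 21.73])) (array([-57.5, 619.1,  11.6]), array([ 0.06,  0.12, -0.04]))
```

```bash
python3 -m inch '-57 619 0 0 0 0;-57 619 0 0 0 0;-57 619 0 0 0 0;-57 619 0 0 0 0;-57 619 0 0 0 0;-57 619 0 0 0 0;-57 619 0 0 0 0;-57 619 0 0 0 0;-57 619 0 0 0 0;-57 619 0 0 0 0;-57 619 0 0 0 0;-57 619 0 0 0 0;-57 619 0 0 0 0;-57 619 0 0 0 0;-57 619 0 0 0 0;-57 619 0 0 0 0;-57 619 0 0 0 0;-57 619 0 0 0 0;-57 619 0 0 0 0;-57 619 0 0 0 0'
python3 - <<'E'
from h import *
save(snapshot('top'),'t3');C=get_calibration('top');print(lm('tray','top',C['T']),lm('cover_center','top',C['T'],5));print(state()['tool_pos'],go((.54,-.413,.047),-np.pi/2+.08))
im=cv2.imread('pics/t3.png');a=cv2.resize(im[180:280,360:460],(400,400));cv2.imwrite('pics/t3c.png',a)
E
```

```text
time: 8.6
tool_pos: [0.5414, -0.412, 0.3062]
tcp_rot: [0.0, 0.999, 0.04, 0.0]
force: [0.1, 0.2, -1.0]
grip_width: 0.0223
[(0.98, array([ 0.5418, -0.4081, -0.0045]))] [(0.96, array([0.7253, 0.1515, 0.0297])), (0.88, array([ 0.5374, -0.4098,  0.2421])), (0.74, array([0.3735, 0.097 , 0.0407])), (0.63, array([0.5219, 0.3995, 0.0427])), (0.45, array([0.6136, 0.212 , 0.1397]))]
[ 0.54126009 -0.41228653  0.30602829] (array([ -1.3,   0.6, 205. ]), array([ 0.01, -0.01, -0.03]))
```

View pics/t3c.png

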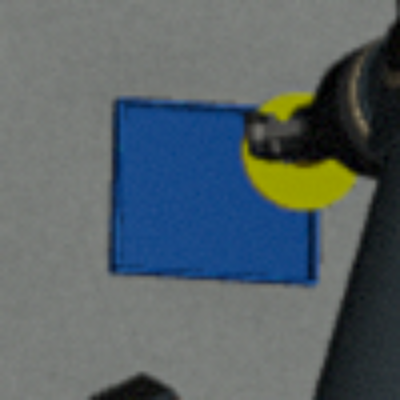

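The cover hangs over the tray; its shift to the right in the picture is parallax from its 0.25 m height. Lowering it.

```bash
python3 -m inch '0 0 50 0 0 0;0 0 100 0 0 0;0 0 150 0 0 0;0 0 180 0 0 0;0 0 192 0 0 0;0 0 198 0 0 0;0 0 203 0 0 0;0 0 205 0 0 0;0 0 205 0 0 0;0 0 205 0 0 0'; python3 -m inch '0 0 0 0 0 0;0 0 0 0 0 0;0 0 0 0 0 0;0 0 0 0 0 0;0 0 0 0 0 0;0 0 0 0 0 0' 0; python3 -m inch '0 0 -50 0 0 0;0 0 -100 0 0 0;0 0 -150 0 0 0;0 0 -200 0 0 0;0 0 -200 0 0 0;0 0 -200 0 0 0;0 0 -200 0 0 0'
python3 - <<'E'
from h import *
save(snapshot('top'),'t4');C=get_calibration('top');print(lm('cover_center','top',C['T'],5),lm('cap_center','top',C['T'],5))
for P in [(.50,0.,.28),(.36,.34,.28)]: print(go(P,np.pi/2+.6))
E
```

```text
time: 9.75
tool_pos: [0.5418, -0.4127, 0.1022]
tcp_rot: [0.001, 0.999, 0.04, 0.001]
force: [-0.4, 0.0, -0.3]
grip_width: 0.0227
time: 10.35
tool_pos: [0.5413, -0.4123, 0.1009]
tcp_rot: [0.0, 0.999, 0.04, -0.0]
force: [0.4, 0.2, -0.4]
grip_width: 0.0854
time: 11.05
tool_pos: [0.5406, -0.412, 0.2995]
tcp_rot: [-0.001, 0.999, 0.04, -0.001]
force: [0.6, -0.3, -0.7]
grip_width: 0.0855
[(0.93, array([ 0.5432, -0.4103,  0.0322])), (0.87, array([0.3717, 0.0959, 0.0448])), (0.78, array([0.727 , 0.1531, 0.0286])), (0.78, array([0.5244, 0.3995, 0.0411]))] [(0.69, array([0.3663, 0.3512, 0.0413]))]
(array([  -8. , -414. ,  -34.2]), array([ -0.16,   0.11, -29.83]))
(array([-120.5, -764.1,  -33.1]), array([ -0.16,   0.11, -29.83]))
```

```bash
python3 -m inch '-8 -414 -34 0 0 -15;-8 -414 -34 0 0 -15;-8 -414 -34 0 0 -15;-8 -414 -34 0 0 -15;-8 -414 -34 0 0 -15;-8 -414 -34 0 0 -15;-8 -414 -34 0 0 -15;-8 -414 -34 0 0 -15;-145 -740 -33 0 0 -27;-145 -740 -33 0 0 -27;-145 -740 -33 0 0 -27;-145 -740 -33 0 0 -27;-145 -740 -33 0 0 -27;-145 -740 -33 0 0 -27;-145 -740 -33 0 0 -27;-145 -740 -33 0 0 -27;-145 -740 -33 0 0 -27;-145 -740 -33 0 0 -27'; python3 -m inch '0 0 0 0 0 0;0 0 0 0 0 0;0 0 0 0 0 0;0 0 0 0 0 0;0 0 0 0 0 0'
python3 w.py w5 cap_center plate1_center left_post latch_post latch_hinge
```

```text
time: 13.0
tool_pos: [0.3382, 0.3132, 0.3332]
tcp_rot: [0.001, 0.962, 0.272, -0.001]
force: [0.3, -0.9, 0.3]
grip_width: 0.0854
time: 13.5
tool_pos: [0.3382, 0.3136, 0.3339]
tcp_rot: [0.0, 0.962, 0.272, 0.0]
force: [0.3, 0.8, -0.3]
grip_width: 0.0853
[0.401 0.352 0.403] [-0.25 -0.15 -0.96] 321.7194257076016 13.55
cap_center [(0.72, array([0.3685, 0.3547, 0.031 ]))]
plate1_center []
left_post [(0.54, array([5.622e-01, 5.090e-02, 5.000e-04])), (0.25, array([0.3693, 0.3567, 0.0333]))]
latch_post [(0.83, array([0.4824, 0.2981, 0.1389]))]
latch_hinge [(0.76, array([0.5184, 0.306 , 0.1359]))]
```

View pics/w5.png

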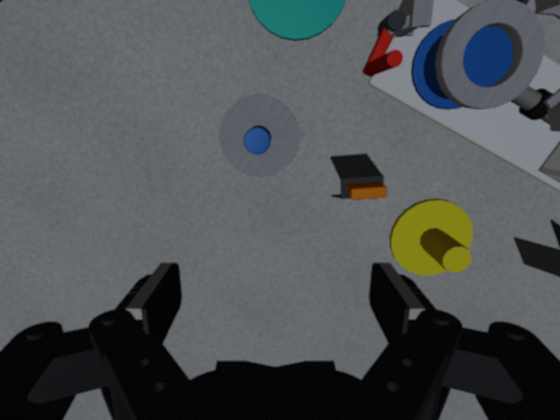

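The cap is at (260,135) with its knob top at (257,140), and the filter flange centre is near (490,53).

```bash
cat > d.py <<'E'
from h import *
C=get_calibration('wrist');C['T']=np.load('T.npy')
print(ray(260,135,.022,C),ray(257.5,140.5,.072,C),'seat',ray(490,53,.08,C),'plate grip',ray(367,192,.09,C))
P=ray(257.5,140.5,.072,C)
print(go((P[0],P[1],.12)),go((P[0],P[1],.056)))
E
python3 d.py
```

```text
[0.36906856 0.35331338 0.022     ] [0.36723213 0.35253638 0.072     ] seat [0.54720442 0.21132489 0.08      ] plate grip [0.38288155 0.23331938 0.09      ]
(array([ 45.1, -17.7, 159.9]), array([ 0.  , -0.01,  0.  ])) (array([ 45.1, -17.7, 223.9]), array([ 0.  , -0.01,  0.  ]))
```

```bash
python3 -m inch '46 -18 50 0 0 0;46 -18 100 0 0 0;46 -18 150 0 0 0;46 -18 180 0 0 0;46 -18 200 0 0 0;46 -18 215 0 0 0;46 -18 224 0 0 0;46 -18 224 0 0 0;46 -18 224 0 0 0;46 -18 224 0 0 0'; python3 -m inch '0 0 0 0 0 0;0 0 0 0 0 0;0 0 0 0 0 0;0 0 0 0 0 0;0 0 0 0 0 0;0 0 0 0 0 0;0 0 0 0 0 0' 1
python3 -m inch '0 0 -10 0 0 0;0 0 -25 0 0 0;0 0 -60 0 0 0;0 0 -110 0 0 0;0 0 -150 0 0 0;0 0 -150 0 0 0;0 0 -150 0 0 0;0 0 -150 0 0 0'
python3 - <<'E'
from h import *
print(state()['force'],go((.549,.2078,.22),-np.pi/2+.08))
C=get_calibration('top');save(snapshot('top'),'t6');print(lm('cap_center','top',C['T']),lm('right_post','top',C['T']),lm('left_post','top',C['T']))
E
```

```text
time: 14.8
tool_pos: [0.3684, 0.3539, 0.1112]
tcp_rot: [-0.001, 0.962, 0.272, 0.001]
force: [-0.6, 0.8, -0.6]
grip_width: 0.0855
time: 15.5
tool_pos: [0.3679, 0.3535, 0.1102]
tcp_rot: [-0.0, 0.962, 0.272, 0.0]
force: [-0.2, -1.5, 4.6]
grip_width: 0.0263
time: 16.3
tool_pos: [0.3673, 0.352, 0.2587]
tcp_rot: [0.001, 0.962, 0.272, -0.001]
force: [-0.1, 0.7, -3.0]
grip_width: 0.0269
[-0.08542202  0.74881198 -3.03135534] (array([ 79.4, 218. , -15.3]), array([ 0.1 ,  0.15, 26.95]))
[(0.84, array([0.3628, 0.3482, 0.1869]))] [(0.56, array([0.5916, 0.099 , 0.1382]))] [(0.61, array([0.5591, 0.3139, 0.1433]))]
```

```bash
python3 - <<'E'
from h import *
C=get_calibration('wrist');C['T']=np.load('T.npy')
im=cv2.cvtColor(cv2.imread('pics/w5.png'),cv2.COLOR_BGR2HSV);m=cv2.inRange(im,(100,130,40),(125,255,255));n,l,st,ce=cv2.connectedComponentsWithStats(m)
for i in range(1,n):
    if st[i,4]>300:
        c=cv2.findContours((l==i).astype(np.uint8),0,1)[0][0];e=cv2.fitEllipse(c);print(st[i],e,ray(*e[0],.08,C))
# bore rim projection predicted
for P in [(.549,.2078,.08),(.5472,.2113,.08)]: print(px(P,C))
E
```

```text
[ 412   20   49   89 1754] ((455.80633544921875, 63.34353256225586), (76.43761444091797, 87.232421875), 42.75765609741211) [0.52413098 0.23223139 0.08      ]
[ 463   26   51   61 2342] ((487.8525390625, 55.95228576660156), (47.438194274902344, 60.902801513671875), 19.39608383178711) [0.54431539 0.21130482 0.08      ]
[244 126  27  28 571] ((256.8802795410156, 139.779541015625), (25.3265380859375, 26.92313575744629), 21.282472610473633) [0.36832189 0.35340452 0.08      ]
(np.float64(494.2404097948953), np.float64(53.37761118186978))
(np.float64(490.0171069327809), np.float64(53.02010851696514))
```

```bash
python3 -m inch '0 0 -60 0 0 0;0 0 -60 0 0 0;20 55 -60 0 0 7;40 110 -60 0 0 14;60 165 -60 0 0 21;79 218 -60 0 0 27;79 218 -60 0 0 27;79 218 -60 0 0 27;79 218 -60 0 0 27;79 218 -60 0 0 27;79 218 -60 0 0 27;79 218 -60 0 0 27'; python3 w.py w7 filter_seat
```

```text
time: 17.7
tool_pos: [0.5484, 0.2099, 0.32]
tcp_rot: [0.0, 0.999, 0.041, 0.0]
force: [0.6, 0.8, -3.3]
grip_width: 0.0266
[0.621 0.216 0.389] [-0.29 -0.02 -0.96] 321.7194257076016 17.75
filter_seat []
```

View pics/w7.png

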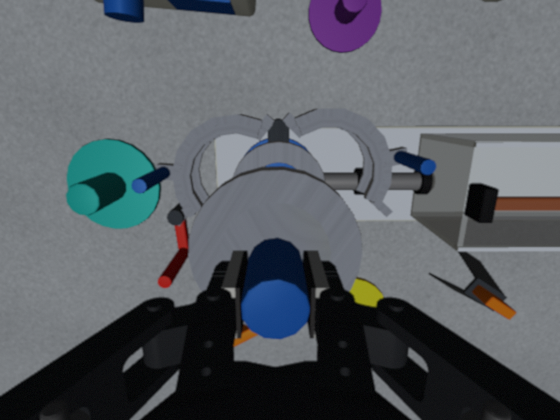

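The cap is held straight over the filter, and the far rim of the flange shows at (281,143). I'll overlay candidate flange circles on w5 and w7 to refine the seat.

```bash
cat > e.py <<'E'
from h import *
C=get_calibration('wrist');T7=np.load('T.npy')
C7=dict(C,T=T7)
# refit w5 T: state then was tool (0.3382,0.3136,0.3339), cam-in-tool from w7
s=state();q=s['tcp_rot'];tool=np.eye(4);tool[:3,:3]=R.from_quat([q[1],q[2],q[3],q[0]]).as_matrix();tool[:3,3]=s['tool_pos']
X=np.linalg.inv(tool)@C['T'];t5=np.eye(4);t5[:3,:3]=R.from_quat([.962,.272,0,0]).as_matrix();t5[:3,3]=[.3382,.3136,.3339]
C5=dict(C,T=t5@X);print(C5['T'][:3,3])
th=np.linspace(0,2*np.pi,200)
def score(g,Cc,c,sel=None):
    # mean radial gradient magnitude along circles r=47 and 27
    v=0
    for r in (.047,.027):
        for i in range(200):
            p=[px((c[0]+(r+d)*np.cos(th[i]),c[1]+(r+d)*np.sin(th[i]),.08),Cc) for d in(-.0015,.0015)]
            a=[cv2.getRectSubPix(g,(1,1),(float(x[0]),float(x[1])))[0,0] for x in p]
            if sel is None or sel(p[0]): v+=abs(float(a[0])-float(a[1]))
    return v
g5=cv2.cvtColor(cv2.imread('pics/w5.png'),6).astype(np.float32);g7=cv2.cvtColor(cv2.imread('pics/w7.png'),6).astype(np.float32)
for nm,g,Cc,sel in (('w5',g5,C5,None),('w7',g7,C7,lambda p:p[1]<160)):
    best=sorted([(score(g,Cc,(x,y),sel),x,y) for x in np.arange(.540,.558,.0015) for y in np.arange(.199,.217,.0015)])[::-1][:4];print(nm,[(round(a),round(b,4),round(c,4)) for a,b,c in best])
o=[]
for n,Cc,(x0,y0) in (('w5',C5,(420,0)),('w7',C7,(215,95))):
    im=cv2.imread(f'pics/{n}.png')[y0:y0+130,x0:x0+130];im=cv2.resize(im,None,fx=3,fy=3,interpolation=cv2.INTER_CUBIC)
    for r in(.047,.027):
        pts=np.array([px((.549+r*np.cos(t),.2085+r*np.sin(t),.08),Cc) for t in th]);pts=((pts-[x0,y0]+.5)*3).astype(int);cv2.polylines(im,[pts],True,(0,255,0),1)
    o.append(im)
cv2.imwrite('pics/ov.png',np.hstack(o))
E
python3 e.py
```

```text
[0.40044554 0.35231369 0.40292586]
w5 [(13525, np.float64(0.546), np.float64(0.208)), (12943, np.float64(0.5475), np.float64(0.208)), (12495, np.float64(0.546), np.float64(0.2095)), (11809, np.float64(0.5475), np.float64(0.2095))]
w7 [(2526, np.float64(0.5505), np.float64(0.208)), (2369, np.float64(0.5505), np.float64(0.2065)), (2338, np.float64(0.5475), np.float64(0.205)), (2305, np.float64(0.5475), np.float64(0.208))]
```

View pics/ov.png

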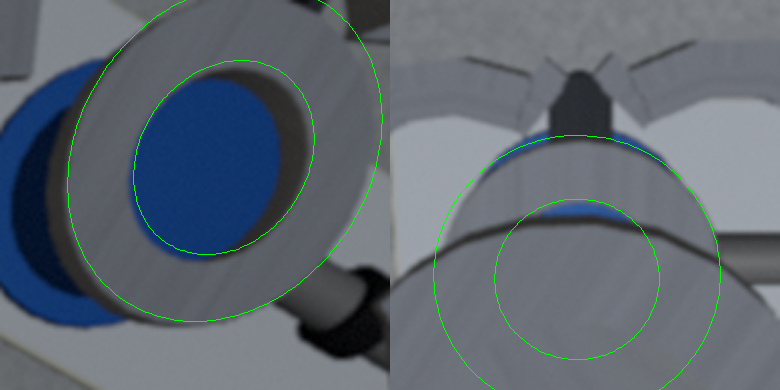

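```bash
python3 - <<'E'
from h import *
C=get_calibration('wrist')
s=state();z=s['tool_pos'][2]
im=cv2.cvtColor(cv2.imread('pics/w7.png'),cv2.COLOR_BGR2HSV)
print('tcp',s['tool_pos'],'knob top',ray(277,302,z-.038,C),'lobes l/r of flange edge',ray(190,245,z-.088,C),ray(361,245,z-.088,C))
print(go((.5478,.2078,.18-.054),-np.pi/2+.08))
E
```

```text
tcp [0.54873691 0.20942434 0.32006086] knob top [0.55242915 0.20930215 0.28206086] lobes l/r of flange edge [0.55062826 0.25496265 0.23206086] [0.558014   0.16497373 0.23206086]
(array([ -1.1,   1.5, 140.1]), array([ 0.01, -0.02,  0.04]))
```

```bash
cat > f.py <<'E'
from h import *
C=get_calibration('wrist')
z=state()['tool_pos'][2]
g=cv2.cvtColor(cv2.imread('pics/w7.png'),6).astype(np.float32)
th=np.linspace(-2.0,2.0,160)
def sc(c,r,zz,sel):
    v=0;n=0
    for t in th:
        p=[px((c[0]+(r+d)*np.cos(t),c[1]+(r+d)*np.sin(t),zz),C) for d in(-.001,.001)]
        if not sel(p[0]): continue
        a=[cv2.getRectSubPix(g,(1,1),(float(x[0]),float(x[1])))[0,0] for x in p];v+=abs(float(a[0])-float(a[1]));n+=1
    return v/max(n,1)
for nm,r,zz,sel in (('flange top edge',.047,z-.088,lambda p:p[1]<260),('flange bottom edge',.047,z-.100,lambda p:p[1]<260)):
    b=sorted([(sc((x,y),r,zz,sel),x,y) for x in np.arange(.542,.560,.001) for y in np.arange(.203,.216,.001)])[::-1][:4];print(nm,[(round(a,1),round(x,4),round(y,4)) for a,x,y in b])
E
python3 f.py
```

```text
flange top edge [(37.1, np.float64(0.549), np.float64(0.21)), (37.0, np.float64(0.547), np.float64(0.209)), (36.2, np.float64(0.547), np.float64(0.21)), (31.9, np.float64(0.549), np.float64(0.211))]
flange bottom edge [(30.6, np.float64(0.548), np.float64(0.21)), (30.3, np.float64(0.546), np.float64(0.212)), (29.3, np.float64(0.548), np.float64(0.209)), (26.0, np.float64(0.547), np.float64(0.211))]
```

```bash
python3 -m inch '-1 1.5 50 0 0 0;-1 1.5 90 0 0 0;-1 1.5 115 0 0 0;-1 1.5 125 0 0 0;-1 1.5 125 0 0 0;-1 1.5 125 0 0 0;-1 1.5 128 0 0 0;-1 1.5 131 0 0 0;-1 1.5 134 0 0 0;-1 1.5 134 0 0 0;-1 1.5 134 0 0 0'
```

```text
time: 18.9
tool_pos: [0.5484, 0.2072, 0.1859]
tcp_rot: [0.0, 0.999, 0.04, 0.0]
force: [-0.2, -0.0, -3.2]
grip_width: 0.0268
```

No contact force, so the spigot is in the bore. Lowering to the seat.

```bash
python3 -m inch '0 0 2 0 0 0;0 0 4 0 0 0;0 0 5 0 0 0;0 0 6 0 0 0;0 0 6.5 0 0 0;0 0 6.5 0 0 0;0 0 6.5 0 0 0'
```

```text
time: 19.6
tool_pos: [0.5482, 0.2073, 0.1802]
tcp_rot: [0.0, 0.999, 0.04, 0.0]
force: [-3.5, -1.9, 4.6]
grip_width: 0.0268
```

The cap reached the expected height (TCP 0.1802, predicted 0.180). Releasing, then over to the left post.

```bash
python3 -m inch '0 0 0 0 0 0;0 0 0 0 0 0;0 0 0 0 0 0;0 0 0 0 0 0;0 0 0 0 0 0;0 0 0 0 0 0' 0.3;python3 -m inch '0 0 -20 0 0 0;0 0 -60 0 0 0;0 0 -100 0 0 0;0 0 -100 0 0 0;0 0 -100 0 0 0;0 0 -100 0 0 0;0 0 -100 0 0 0;0 0 -100 0 0 0' 0.5
cat > g.py <<'E'
from h import *
C=get_calibration('top');save(snapshot('top'),'t8')
for l in ['cap_center','left_post','right_post','latch_post','latch_hinge']: print(l,lm(l,'top',C['T'],2))
E
python3 g.py; python3 w.py w8 cap_center left_post right_post latch_post latch_hinge; python3 -c "
from h import *
print(go((.56,.3165,.17)),go((.56,.3165,.138)))"
```

```text
time: 20.2
tool_pos: [0.5484, 0.2072, 0.1794]
tcp_rot: [-0.0, 0.999, 0.04, 0.0]
force: [-0.2, 0.4, -0.3]
grip_width: 0.0597
time: 21.0
tool_pos: [0.548, 0.207, 0.2782]
tcp_rot: [0.0, 0.999, 0.04, -0.001]
force: [0.5, 0.2, 0.3]
grip_width: 0.0425
cap_center [(0.58, array([0.5446, 0.2046, 0.1108])), (0.25, array([0.3807, 0.2343, 0.0458]))]
left_post []
right_post [(0.87, array([0.5944, 0.0981, 0.1391]))]
latch_post [(0.64, array([0.4758, 0.2966, 0.1378]))]
latch_hinge [(0.37, array([0.522 , 0.3019, 0.1387]))]
[0.621 0.213 0.348] [-0.29 -0.02 -0.96] 321.7194257076016 21.35
cap_center [(0.61, array([0.5489, 0.2106, 0.1042]))]
left_post [(0.84, array([0.5609, 0.317 , 0.1398])), (0.57, array([0.5497, 0.2106, 0.1052]))]
right_post [(0.97, array([0.5931, 0.0953, 0.1402]))]
latch_post [(0.83, array([0.4796, 0.2977, 0.1387])), (0.48, array([0.6083, 0.2124, 0.1416]))]
latch_hinge []
(array([  20.3, -108. ,   55.4]), array([ 0.  , -0.01,  0.  ])) (array([  20.3, -108. ,   87.4]), array([ 0.  , -0.01,  0.  ]))
```

View pics/w8.png

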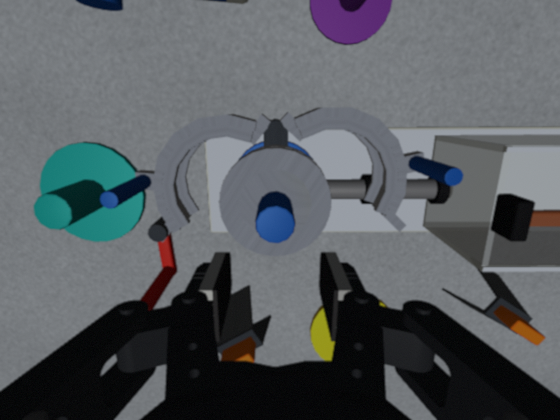

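The cap is seated (centre about 0.105 high, expected 0.106) and both halves are open. Next, grip the left post.

```bash
python3 -m inch '20 -108 0 0 0 0;20 -108 0 0 0 0;20 -108 0 0 0 0;20 -108 30 0 0 0;20 -108 60 0 0 0;20 -108 75 0 0 0;20 -108 87 0 0 0;20 -108 87 0 0 0;20 -108 87 0 0 0;20 -108 87 0 0 0'; python3 -m inch '0 0 0 0 0 0;0 0 0 0 0 0;0 0 0 0 0 0;0 0 0 0 0 0;0 0 0 0 0 0;0 0 0 0 0 0' 1
cat > arc.py <<'E'
import sys
from h import *
side=sys.argv[1];s=state();p=np.array(s['tool_pos'])[:2];seat=np.array([.5483,.2075]);a=.08
Rz=np.array([[np.cos(a),-np.sin(a)],[np.sin(a),np.cos(a)]]);h=seat+Rz@[.062,0];sh=seat+Rz@([-.039,.056] if side=='l' else [-.039,-.056])
v=p-h;w=sh-h;t0=np.arctan2(v[1],v[0]);t1=np.arctan2(w[1],w[0]);d=(t1-t0+np.pi)%(2*np.pi)-np.pi
print('r',np.hypot(*v),'opening deg',np.degrees(d),'yaw tool',s['grip_width'],s['force'])
for f in [.2,.4,.6,.8,.9,1,1.03]:
    t=t0+d*f;P=h+.116*np.array([np.cos(t),np.sin(t)])if 0 else h+np.hypot(*v)*np.array([np.cos(t),np.sin(t)])
    print(f,go((P[0],P[1],p[0]*0+s['tool_pos'][2]-.054))[0])
E
python3 arc.py l
```

```text
time: 22.6
tool_pos: [0.5603, 0.3169, 0.1939]
tcp_rot: [-0.001, 0.999, 0.04, 0.001]
force: [-0.4, 0.6, 0.2]
grip_width: 0.0428
time: 23.2
tool_pos: [0.5606, 0.316, 0.1933]
tcp_rot: [0.0, 0.999, 0.039, 0.001]
force: [0.9, -3.5, 5.0]
grip_width: 0.0101
r 0.11472112519134015 opening deg 40.02028562171024 yaw tool 0.010140435000467109 [ 0.85552652 -3.49051055  4.9786548 ]
0.2 [-14.5   6.8  -0. ]
0.4 [-27.9  15.5  -0. ]
0.6 [-40.   26.   -0.1]
0.8 [-50.5  38.1  -0.1]
0.9 [-55.1  44.7  -0.1]
1 [-59.2  51.6  -0.1]
1.03 [-60.3  53.7  -0.1]
```

```bash
python3 -m inch '-7.5 3.2 0 0 0 0;-14.5 6.8 0 0 0 0;-21.5 11 0 0 0 0;-28 15.5 0 0 0 0;-34 20.5 0 0 0 0;-40 26 0 0 0 0;-45.5 32 0 0 0 0;-50.5 38 0 0 0 0;-50.5 38 0 0 0 0;-50.5 38 0 0 0 0'; python3 arc.py l
```

```text
time: 24.2
tool_pos: [0.5117, 0.2754, 0.1932]
tcp_rot: [-0.001, 0.999, 0.04, 0.0]
force: [2.0, 0.3, 7.5]
grip_width: 0.0103
r 0.11676465429971845 opening deg 8.187335957968461 yaw tool 0.010309088941992355 [2.03983138 0.30720463 7.53755176]
0.2 [-2.   2.7 -0. ]
0.4 [-3.9  5.4 -0. ]
0.6 [-5.7  8.2 -0. ]
0.8 [-7.4 11.1 -0. ]
0.9 [-8.3 12.5 -0. ]
1 [-9.1 14.  -0. ]
1.03 [-9.3 14.4 -0. ]
```

```bash
python3 -m inch '-2 3 0 0 0 0;-4 5.5 0 0 0 0;-6 8.5 0 0 0 0;-7.5 11 0 0 0 0;-8.5 13 0 0 0 0;-8.5 13 0 0 0 0'; python3 -m inch '-1 2 0 0 0 0;-1 2 0 0 0 0;-1 2 0 0 0 0';python3 -m inch '-1 2 0 0 0 0;-1 2 0 0 0 0;-1 2 0 0 0 0'; python3 arc.py l
```

```text
time: 24.8
tool_pos: [0.504, 0.2626, 0.1932]
tcp_rot: [-0.001, 0.999, 0.041, 0.0]
force: [0.3, 2.7, 6.5]
grip_width: 0.0099
time: 25.1
tool_pos: [0.5032, 0.261, 0.1932]
tcp_rot: [-0.002, 0.999, 0.041, 0.0]
force: [1.8, 3.3, 6.4]
grip_width: 0.0101
time: 25.4
tool_pos: [0.5016, 0.2586, 0.1932]
tcp_rot: [-0.001, 0.999, 0.04, -0.001]
force: [-1.9, 1.7, 9.4]
grip_width: 0.0102
r 0.11792325855166853 opening deg -1.401827610967468 yaw tool 0.01016969713459663 [-1.94509028  1.70494977  9.36602285]
0.2 [ 0.3 -0.5  0. ]
0.4 [ 0.5 -1.   0. ]
0.6 [ 0.8 -1.5  0. ]
0.8 [ 1.1 -2.   0. ]
0.9 [ 1.2 -2.3  0. ]
1 [ 1.4 -2.5  0. ]
1.03 [ 1.4 -2.6  0. ]
```

```bash
python3 -m inch '-1 2 0 0 0 0;-1 2 0 0 0 0;-1 2 0 0 0 0';python3 -m inch '-1 2 0 0 0 0;-1 2 0 0 0 0;-1 2 0 0 0 0'; python3 -m inch '-1 2 0 0 0 0;-1 2 0 0 0 0;-1 2 0 0 0 0'
```

```text
time: 25.7
tool_pos: [0.5014, 0.2582, 0.1932]
tcp_rot: [-0.003, 0.999, 0.04, 0.0]
force: [1.0, 6.6, 3.7]
grip_width: 0.0102
time: 26.0
tool_pos: [0.5012, 0.2579, 0.1933]
tcp_rot: [-0.005, 0.999, 0.041, 0.002]
force: [4.5, 11.7, -0.5]
grip_width: 0.0104
time: 26.3
tool_pos: [0.5011, 0.2576, 0.1934]
tcp_rot: [-0.007, 0.999, 0.041, 0.003]
force: [7.6, 15.5, -5.9]
grip_width: 0.0098
```

The left half is on its stop (force rises, position holds). Relax, release and go to the right post.

```bash
python3 -m inch '2.5 -5 0 0 0 0;2.5 -5 0 0 0 0;2.5 -5 0 0 0 0'; python3 -m inch '0 0 0 0 0 0;0 0 0 0 0 0;0 0 0 0 0 0;0 0 0 0 0 0;0 0 0 0 0 0' 0.5; python3 -m inch '0 0 -30 0 0 0;0 0 -60 0 0 0;0 0 -60 0 0 0;0 0 -60 0 0 0;0 0 -60 0 0 0'; python3 -c "
from h import *
print(go((.5925,.098,.2),-np.pi/2+.08),go((.5925,.098,.138),-np.pi/2+.08))"
```

```text
time: 26.6
tool_pos: [0.5015, 0.2584, 0.1932]
tcp_rot: [-0.002, 0.999, 0.04, -0.0]
force: [0.6, 4.3, 6.9]
grip_width: 0.0102
time: 27.1
tool_pos: [0.5026, 0.2554, 0.192]
tcp_rot: [0.0, 0.999, 0.039, -0.0]
force: [-0.0, 0.9, 0.2]
grip_width: 0.0426
time: 27.6
tool_pos: [0.5024, 0.2552, 0.2513]
tcp_rot: [0.001, 0.999, 0.04, -0.001]
force: [-0.7, -0.6, -1.8]
grip_width: 0.0425
(array([ 77.4, 163.8,  -2.6]), array([ 0.06,  0.1 , -0.04])) (array([ 77.5, 163.8,  59.4]), array([ 0.06,  0.1 , -0.04]))
```

```bash
python3 -m inch '77.5 164 0 0 0 0;77.5 164 0 0 0 0;77.5 164 0 0 0 0;77.5 164 0 0 0 0;77.5 164 0 0 0 0;77.5 164 20 0 0 0;77.5 164 40 0 0 0;77.5 164 59 0 0 0;77.5 164 59 0 0 0;77.5 164 59 0 0 0'; python3 -m inch '0 0 0 0 0 0;0 0 0 0 0 0;0 0 0 0 0 0;0 0 0 0 0 0;0 0 0 0 0 0;0 0 0 0 0 0' 1; python3 arc.py r
```

```text
time: 28.6
tool_pos: [0.5925, 0.0991, 0.1929]
tcp_rot: [-0.0, 0.999, 0.04, -0.001]
force: [-0.3, 0.9, 0.2]
grip_width: 0.0428
time: 29.2
tool_pos: [0.5937, 0.0982, 0.1945]
tcp_rot: [0.0, 0.999, 0.039, 0.001]
force: [-0.4, -1.1, 6.2]
grip_width: 0.0098
r 0.11542955504577732 opening deg -48.21601149007608 yaw tool 0.009764598430490035 [-0.36280752 -1.0543506   6.22569957]
0.2 [-18.5  -5.8  -0. ]
0.4 [-35.8 -14.7  -0.1]
0.6 [-51.3 -26.3  -0.1]
0.8 [-64.7 -40.4  -0.1]
0.9 [-70.4 -48.2  -0.1]
1 [-75.5 -56.5  -0.2]
1.03 [-76.9 -59.1  -0.2]
```

```bash
python3 -m inch '-9.3 -2.5 0 0 0 0;-18.5 -5.8 0 0 0 0;-27.3 -9.8 0 0 0 0;-35.8 -14.7 0 0 0 0;-43.7 -20 0 0 0 0;-51.3 -26.3 0 0 0 0;-58 -33 0 0 0 0;-64.7 -40.4 0 0 0 0;-70.4 -48.2 0 0 0 0;-73 -52.5 0 0 0 0;-73 -52.5 0 0 0 0;-73 -52.5 0 0 0 0'; python3 -m inch '-1.2 -2 0 0 0 0;-1.2 -2 0 0 0 0;-2.4 -4 0 0 0 0;-2.4 -4 0 0 0 0'; python3 -m inch '-1.2 -2 0 0 0 0;-1.2 -2 0 0 0 0;-1.2 -2 0 0 0 0'; python3 arc.py r
```

```text
time: 30.4
tool_pos: [0.515, 0.1438, 0.1944]
tcp_rot: [0.002, 0.999, 0.039, -0.001]
force: [-3.8, -5.3, 12.2]
grip_width: 0.0097
time: 30.8
tool_pos: [0.5115, 0.148, 0.1944]
tcp_rot: [0.002, 0.999, 0.04, -0.002]
force: [-6.3, -4.3, 12.8]
grip_width: 0.0104
time: 31.1
tool_pos: [0.5114, 0.1482, 0.1944]
tcp_rot: [0.003, 0.999, 0.039, -0.001]
force: [-2.1, -7.8, 13.8]
grip_width: 0.0102
r 0.11780451408333517 opening deg 0.5306292208927655 yaw tool 0.010164345537990971 [-2.14444515 -7.83537413 13.81429969]
0.2 [0.1 0.2 0. ]
0.4 [0.2 0.4 0. ]
0.6 [0.3 0.6 0. ]
0.8 [0.4 0.8 0. ]
0.9 [0.5 0.9 0. ]
1 [0.5 1.  0. ]
1.03 [0.5 1.  0. ]
```

```bash
python3 -m inch '-1.2 -2 0 0 0 0;-1.2 -2 0 0 0 0;-2.4 -4 0 0 0 0;-2.4 -4 0 0 0 0'; python3 -m inch '2.5 5 0 0 0 0;2.5 5 0 0 0 0;2.5 5 0 0 0 0'; python3 -m inch '0 0 0 0 0 0;0 0 0 0 0 0;0 0 0 0 0 0;0 0 0 0 0 0;0 0 0 0 0 0' 0.5; python3 -m inch '0 0 -30 0 0 0;0 0 -80 0 0 0;0 0 -120 0 0 0;0 0 -120 0 0 0;0 0 -120 0 0 0;0 0 -120 0 0 0;0 0 -120 0 0 0';python3 w.py w9 left_post right_post latch_post latch_hinge cap_center
```

```text
time: 31.5
tool_pos: [0.511, 0.1486, 0.1944]
tcp_rot: [0.005, 0.999, 0.038, 0.001]
force: [4.0, -14.6, 11.0]
grip_width: 0.0099
time: 31.8
tool_pos: [0.5114, 0.148, 0.1944]
tcp_rot: [0.002, 0.999, 0.039, -0.001]
force: [-3.2, -6.1, 12.4]
grip_width: 0.0098
time: 32.3
tool_pos: [0.5121, 0.1499, 0.1932]
tcp_rot: [-0.0, 0.999, 0.04, -0.0]
force: [-0.6, -0.2, 0.2]
grip_width: 0.0431
time: 33.0
tool_pos: [0.5117, 0.1493, 0.3118]
tcp_rot: [0.0, 0.999, 0.04, -0.001]
force: [0.2, 0.2, 0.4]
grip_width: 0.0425
[0.585 0.156 0.381] [-0.29 -0.02 -0.96] 321.7194257076016 33.05
left_post [(0.72, array([0.5069, 0.2628, 0.1386])), (0.41, array([0.479 , 0.2282, 0.1324]))]
right_post [(0.77, array([0.5113, 0.1435, 0.1382]))]
latch_post []
latch_hinge [(0.9, array([0.4821, 0.2266, 0.1359]))]
cap_center [(0.82, array([0.5463, 0.2109, 0.1018])), (0.63, array([0.3812, 0.2338, 0.0489]))]
```

View pics/w9.png

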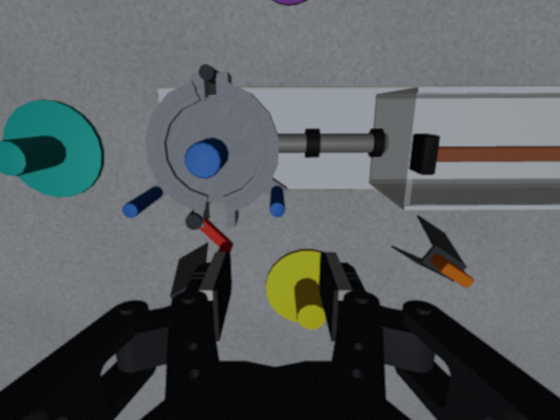

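The halves look shut, with posts at (130,210) and (278,210) and the latch bar from (195,221) to (232,248). I'll check the numbers.

```bash
python3 - <<'E'
from h import *
C=get_calibration('wrist');C['T']=np.load('T.npy')
L=ray(130,210,.15,C);Rr=ray(277.5,209.5,.15,C);H=ray(207,73,.108,C);K=ray(205,160,.142,C);lh=ray(194.5,221,.10,C)
print('L',L,'R',Rr,'hinge',H,'knob',K,'lh',lh,'LR dist',np.hypot(*(L-Rr)[:2]),'L-hinge angle',np.degrees(np.arctan2(*(L-H)[1::-1])),np.degrees(np.arctan2(*(Rr-H)[1::-1]))%360)
im=cv2.imread('pics/w9.png')[55:255,120:300];cv2.imwrite('pics/w9c.png',cv2.resize(im,None,fx=3,fy=3,interpolation=cv2.INTER_CUBIC))
E
```

```text
L [0.50455635 0.25825386 0.15      ] R [0.51385772 0.14791988 0.15      ] hinge [0.60833294 0.21101947 0.108     ] knob [0.54536687 0.20443129 0.142     ] lh [0.48121613 0.22170594 0.1       ] LR dist 0.11072534235777794 L-hinge angle 155.52712903578393 213.7387900720618
```

View pics/w9c.png

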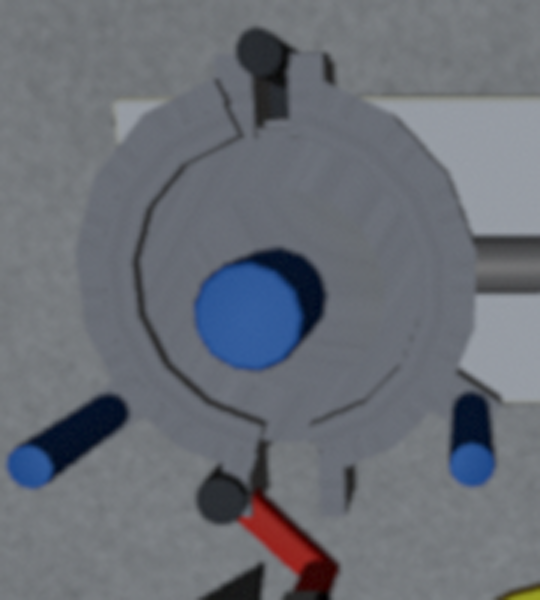

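The angles 155.5° and 213.7° differ by 58.2° (shut: 58.0°) and centre on the rig axis, so both halves are shut. Now locate the latch post.

```bash
python3 - <<'E'
from h import *
C=get_calibration('wrist');C['T']=np.load('T.npy')
for z in(.09,.1): print(ray(226,247,z,C))
for c in('top','scene'):
    save(snapshot(c),c+'10');T=get_calibration(c)
    print(c,lm('latch_post',c,T['T'],3),lm('latch_hinge',c,T['T'],2))
    im=cv2.imread(f'pics/{c}10.png');h=cv2.cvtColor(im,cv2.COLOR_BGR2HSV);m=cv2.inRange(h,(0,150,60),(5,255,255))|cv2.inRange(h,(174,150,60),(180,255,255))
    n,l,st,ce=cv2.connectedComponentsWithStats(m)
    print([(st[i].tolist(),px((.4547,.194,.15),T)) for i in range(1,n) if st[i,4]>5])
print(go((.4547,.194,.2)),go((.4547,.194,.138)))
E
```

```text
[0.45295816 0.19306578 0.09      ]
[0.45749811 0.19177606 0.1       ]
top [] []
[([504, 124, 15, 43, 109], (np.float64(200.4195166054197), np.float64(256.5712386805302))), ([267, 133, 10, 10, 87], (np.float64(200.4195166054197), np.float64(256.5712386805302)))]
scene [(0.69, array([0.4518, 0.1953, 0.138 ]))] [(0.51, array([0.4774, 0.2182, 0.1421])), (0.39, array([ 0.4411, -0.0352,  0.0465]))]
[([328, 144, 4, 4, 11], (np.float64(329.9369183113249), np.float64(143.91256293705203))), ([327, 162, 11, 5, 32], (np.float64(329.9369183113249), np.float64(143.91256293705203))), ([307, 258, 12, 10, 102], (np.float64(329.9369183113249), np.float64(143.91256293705203)))]
(array([-53.9, -48.8,  59.4]), array([ 0.  , -0.01,  0.  ])) (array([-53.9, -48.8, 121.4]), array([ 0.  , -0.01,  0.  ]))
```

All estimates agree on about (0.453, 0.194). Gripping the latch post.

```bash
python3 -m inch '-55 -49 0 0 0 0;-55 -49 0 0 0 0;-55 -49 40 0 0 0;-55 -49 70 0 0 0;-55 -49 90 0 0 0;-55 -49 108 0 0 0;-55 -49 121 0 0 0;-55 -49 121 0 0 0;-55 -49 121 0 0 0'; python3 -m inch '0 0 0 0 0 0;0 0 0 0 0 0;0 0 0 0 0 0;0 0 0 0 0 0;0 0 0 0 0 0;0 0 0 0 0 0' 1
cat > la.py <<'E'
from h import *
s=state();p=np.array(s['tool_pos'])[:2];lh=np.array([.4805,.2235]);v=p-lh;t0=np.arctan2(v[1],v[0]);r=np.hypot(*v);print('r',r,'ang',np.degrees(t0),'expected shut ~ -85')
for a in range(10,60,5):
    t=t0+np.radians(a);P=lh+r*np.array([np.cos(t),np.sin(t)]);print(a,go((*P,s['tool_pos'][2]-.054))[0])
E
python3 la.py
```

```text
time: 34.5
tool_pos: [0.4539, 0.1944, 0.1928]
tcp_rot: [-0.0, 0.999, 0.04, 0.0]
force: [-0.0, -0.0, -0.3]
grip_width: 0.042
time: 35.1
tool_pos: [0.454, 0.1945, 0.1933]
tcp_rot: [-0.0, 0.999, 0.04, 0.001]
force: [0.0, -0.6, 5.9]
grip_width: 0.0101
r 0.039244047475480354 ang -132.38820874984924 expected shut ~ -85
10 [5.1 4.6 0. ]
15 [7.9 6.5 0. ]
20 [10.9  8.2  0. ]
25 [14.   9.6  0. ]
30 [17.2 10.7  0. ]
35 [20.6 11.6  0. ]
40 [23.9 12.2  0. ]
45 [27.3 12.4  0. ]
50 [30.8 12.4  0. ]
55 [34.2 12.1  0.1]
```

```bash
python3 -m inch '2.5 2.5 0 0 0 0;5 4.6 0 0 0 0;8 6.5 0 0 0 0;11 8.2 0 0 0 0;14 9.6 0 0 0 0;17.2 10.7 0 0 0 0;20.6 11.6 0 0 0 0;24 12.2 0 0 0 0;24 12.2 0 0 0 0;24 12.2 0 0 0 0'; python3 -m inch '2 0.2 0 0 0 0;4 0.2 0 0 0 0;4 0.2 0 0 0 0'; python3 -m inch '2 0 0 0 0 0;2 0 0 0 0 0;2 0 0 0 0 0';  python3 -m inch '2 0 0 0 0 0;2 0 0 0 0 0;2 0 0 0 0 0'; python3 la.py|head -1
```

```text
time: 36.1
tool_pos: [0.4776, 0.1847, 0.1932]
tcp_rot: [0.0, 0.999, 0.041, -0.0]
force: [-4.4, 0.7, 7.3]
grip_width: 0.0101
time: 36.4
tool_pos: [0.4794, 0.1855, 0.1931]
tcp_rot: [0.001, 0.999, 0.042, -0.003]
force: [-10.1, 1.4, 12.1]
grip_width: 0.0102
time: 36.7
tool_pos: [0.4845, 0.1848, 0.1932]
tcp_rot: [-0.0, 0.999, 0.04, 0.0]
force: [-3.0, 0.8, 6.6]
grip_width: 0.0101
time: 37.0
tool_pos: [0.4857, 0.185, 0.1932]
tcp_rot: [0.0, 0.999, 0.04, -0.001]
force: [-4.9, -0.3, 8.3]
grip_width: 0.0099
r 0.038870360103482444 ang -82.35433269616121 expected shut ~ -85
```

```bash
python3 -m inch '2 0 0 0 0 0;2 0 0 0 0 0;2 0 0 0 0 0'; python3 -m inch '2 0 0 0 0 0;2 0 0 0 0 0;2 0 0 0 0 0';  python3 -m inch '2 0 0 0 0 0;2 0 0 0 0 0;2 0 0 0 0 0'
```

```text
time: 37.3
tool_pos: [0.4867, 0.1854, 0.1932]
tcp_rot: [0.0, 0.999, 0.041, -0.001]
force: [-7.9, -0.6, 10.7]
grip_width: 0.0098
time: 37.6
tool_pos: [0.4876, 0.1859, 0.1931]
tcp_rot: [0.001, 0.999, 0.041, -0.002]
force: [-9.8, 0.5, 13.1]
grip_width: 0.0101
time: 37.9
tool_pos: [0.49, 0.186, 0.1929]
tcp_rot: [0.0, 0.999, 0.041, -0.002]
force: [-8.9, 0.4, 10.3]
grip_width: 0.0101
```

```bash
python3 -m inch '-4 0 0 0 0 0;-4 0 0 0 0 0';python3 -m inch '0 0 0 0 0 0;0 0 0 0 0 0;0 0 0 0 0 0;0 0 0 0 0 0;0 0 0 0 0 0' 0.5; python3 -m inch '-20 0 -40 0 0 0;-40 0 -80 0 0 0;-60 0 -120 0 0 0;-60 0 -120 0 0 0;-60 0 -120 0 0 0;-60 0 -120 0 0 0;-60 0 -120 0 0 0;-60 0 -120 0 0 0';python3 w.py w11 left_post right_post latch_post latch_hinge cap_center; python3 -c "
import cv2
im=cv2.imread('pics/w11.png')[0:220,120:400];cv2.imwrite('pics/w11c.png',cv2.resize(im,None,fx=2.5,fy=2.5,interpolation=cv2.INTER_CUBIC))"
```

```text
time: 38.1
tool_pos: [0.4877, 0.1853, 0.1929]
tcp_rot: [-0.0, 0.999, 0.04, -0.0]
force: [-4.4, 0.7, 5.8]
grip_width: 0.0103
time: 38.6
tool_pos: [0.4885, 0.1843, 0.1923]
tcp_rot: [0.0, 0.999, 0.039, -0.0]
force: [-1.3, -0.1, 0.3]
grip_width: 0.0426
time: 39.4
tool_pos: [0.4286, 0.1795, 0.3112]
tcp_rot: [0.0, 0.999, 0.04, -0.001]
force: [-0.1, -0.5, 0.5]
grip_width: 0.0427
[0.502 0.186 0.38 ] [-0.29 -0.02 -0.96] 321.7194257076016 39.45
left_post [(0.95, array([0.5061, 0.2633, 0.1389])), (0.37, array([0.4858, 0.1852, 0.1391]))]
right_post [(0.64, array([0.5121, 0.1431, 0.1393])), (0.27, array([ 0.4422, -0.0403,  0.0446]))]
latch_post [(0.59, array([0.4837, 0.1892, 0.1398]))]
latch_hinge [(0.7, array([0.4811, 0.2277, 0.1364]))]
cap_center [(0.97, array([0.548 , 0.211 , 0.1038]))]
```

View pics/w11c.png

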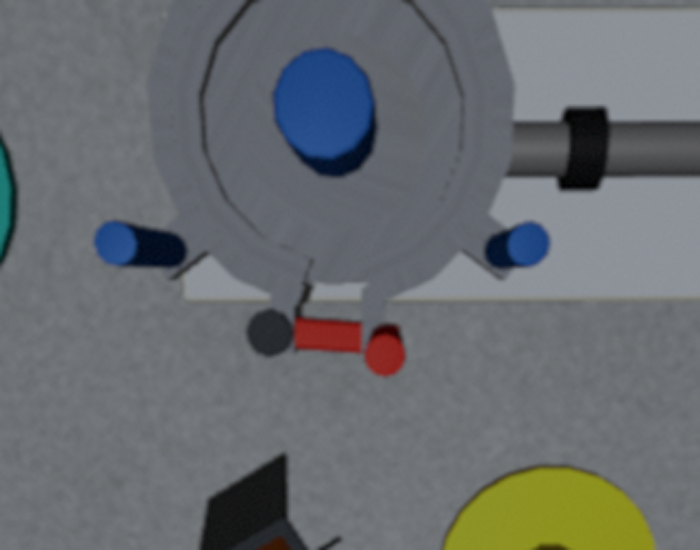

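The latch lies across the joint, touching the right half's tab (post at 384,355 in the crop). To be sure it is on its stop, I'll push it from the front with closed fingers.

```bash
python3 - <<'E'
from h import *
C=get_calibration('wrist');C['T']=np.load('T.npy')
p=ray(273.6,142,.15,C);h=ray(228,133.2,.1,C);print(p,h,np.degrees(np.arctan2(*(p-h)[1::-1])))
print(go((.450,.186,.138)))
E
```

```text
[0.48041803 0.18506231 0.15      ] [0.4799841  0.22413268 0.1       ] -89.36367941179948
(array([ 21.8,  -4.5, 120.2]), array([ 0.  ,  0.02, -0.  ]))
```

```bash
python3 -m inch '18 -4.5 30 0 0 0;18 -4.5 70 0 0 0;18 -4.5 100 0 0 0;18 -4.5 120 0 0 0;18 -4.5 120 0 0 0;18 -4.5 120 0 0 0;18 -4.5 120 0 0 0' 1; python3 -m inch '5 0 0 0 0 0;10 0 0 0 0 0;15 0 0 0 0 0;15 0 0 0 0 0;15 0 0 0 0 0'; python3 -m inch '3 0 0 0 0 0;3 0 0 0 0 0;3 0 0 0 0 0'; python3 -m inch '3 0 0 0 0 0;3 0 0 0 0 0;3 0 0 0 0 0';python3 -m inch '3 0 0 0 0 0;3 0 0 0 0 0;3 0 0 0 0 0'
```

```text
time: 40.4
tool_pos: [0.447, 0.1862, 0.1937]
tcp_rot: [-0.0, 0.999, 0.04, 0.001]
force: [-0.0, 0.5, 0.9]
grip_width: 0.0003
time: 40.9
tool_pos: [0.4613, 0.1868, 0.1924]
tcp_rot: [-0.0, 0.999, 0.04, -0.0]
force: [-0.5, 0.0, 0.3]
grip_width: -0.0002
time: 41.2
tool_pos: [0.4642, 0.1871, 0.1923]
tcp_rot: [0.0, 0.999, 0.04, -0.0]
force: [-0.4, -0.8, -0.5]
grip_width: 0.0003
time: 41.5
tool_pos: [0.4661, 0.187, 0.1921]
tcp_rot: [0.001, 0.999, 0.04, -0.001]
force: [-5.8, -1.8, 2.7]
grip_width: 0.0002
time: 41.8
tool_pos: [0.4667, 0.187, 0.1919]
tcp_rot: [0.002, 0.999, 0.04, -0.004]
force: [-11.5, -2.6, 9.4]
grip_width: -0.0003
```

The post holds still under 11 N, so the latch is on its stop. Backing off to start on the plates.

```bash
python3 -m inch '-15 0 0 0 0 0;-30 0 0 0 0 0;-30 0 -50 0 0 0;-30 0 -100 0 0 0;-30 0 -130 0 0 0;-30 0 -130 0 0 0;-30 0 -130 0 0 0;-30 0 -130 0 0 0' 0
cat > pl.py <<'E'
import sys
from h import *
# orange grips in newest wrist view; T file given
def grips(n,T):
    C=dict(get_calibration('wrist'),T=T)
    h=cv2.cvtColor(cv2.imread(f'pics/{n}.png'),cv2.COLOR_BGR2HSV);m=cv2.inRange(h,(5,150,90),(18,255,255));k,l,st,ce=cv2.connectedComponentsWithStats(m)
    for i in range(1,k):
        if st[i,4]<80: continue
        pts=np.argwhere(l==i)[:,::-1].astype(float);w=np.array([ray(u,v,.093,C)[:2] for u,v in pts]).astype(np.float32)
        (c,s,a)=cv2.minAreaRect(w*1000);b=cv2.boxPoints((c,s,a));e1,e2=b[1]-b[0],b[2]-b[1];e=e1 if np.hypot(*e1)>np.hypot(*e2) else e2
        print(n,st[i].tolist(),'ctr mm',np.round(c,1),'size',np.round(s,1),'long axis yaw',round(np.arctan2(e[1],e[0])%np.pi,3))
if __name__=='__main__':
    n=sys.argv[1];C=get_calibration('wrist');save(snapshot('wrist'),n);np.save('T.npy',C['T']);grips(n,C['T'])
    for d in lm('plate1_center','wrist',C['T'],3): print(d)
E
python3 pl.py p0; python3 -c "
from h import *
print(state()['tool_pos'],go((.372,.226,.26),np.pi-.97+.0))"
```

```text
time: 42.6
tool_pos: [0.44, 0.1847, 0.3212]
tcp_rot: [0.0, 0.999, 0.04, -0.001]
force: [0.5, 0.2, 0.7]
grip_width: 0.0852
p0 [502, 53, 58, 13, 744] ctr mm [572.2 -22.1] size [ 9.3 49.3] long axis yaw 1.651
p0 [489, 194, 33, 27, 413] ctr mm [441.9 -37.8] size [35.  11.6] long axis yaw 1.061
p0 [207, 231, 34, 24, 284] ctr mm [383.6 232.4] size [11.  34.7] long axis yaw 2.194
(0.87, array([ 0.4449, -0.0421,  0.0451]))
[0.43989282 0.18480178 0.32102188] (array([-64.4, -46.5,   7.2]), array([-1.000e-02,  1.400e-01, -2.987e+01]))
```

Both grips are well resolved (35 x 11.5 mm against the true 36 x 12). Plate A is at (383.6, 232.4) and B at (441.9, -37.8), and the bar yaw of 1.651 gives rig yaw 0.08. Next, grasp plate A, turning by the long way to stay inside the last joint's range.

```bash
python3 - <<'E'
from h import *
s=state();print(s['qpos'].round(2),go((.3836,.2324,.2),.623),go((.3836,.2324,.09),.623))
C=dict(get_calibration('wrist'),T=np.load('T.npy'))
h=cv2.cvtColor(cv2.imread('pics/p0.png'),cv2.COLOR_BGR2HSV);m=cv2.inRange(h,(5,120,60),(18,255,255));m[100:]=0;m[:,:500]=0
pts=np.argwhere(m>0)[:,::-1]
for u in (510,530,550): v=pts[pts[:,0]==u][:,1];print(u,v.min(),v.max(),ray(u,v.mean(),.13,C))
E
```

```text
[ 0.18  0.2  -0.75  1.93  0.15  1.07 -2.13] (array([-52.2, -51.9,  67.1]), array([ 0.09,  0.11, 58.86])) (array([-51.9, -52. , 177.1]), array([ 0.09,  0.11, 58.86]))
510 52 67 [0.5633039  0.02009352 0.13      ]
530 52 67 [0.56449576 0.00530665 0.13      ]
550 52 67 [ 0.56568766 -0.00948064  0.13      ]
```

```bash
python3 -m inch '-52 -52 40 0 0 -8.5;-52 -52 40 0 0 -17;-52 -52 40 0 0 -25.5;-52 -52 40 0 0 -34;-52 -52 40 0 0 -42.5;-52 -52 40 0 0 -51;-52 -52 40 0 0 -59.5;-52 -52 40 0 0 -68;-52 -52 40 0 0 -76.5;-52 -52 40 0 0 -85;-52 -52 40 0 0 -93.5;-52 -52 40 0 0 -102;-52 -52 40 0 0 -110.5;-52 -52 40 0 0 -119;-52 -52 40 0 0 -121.1;-52 -52 40 0 0 -121.1;-52 -52 40 0 0 -121.1;-52 -52 40 0 0 -121.1;-52 -52 40 0 0 -121.1' 0.5
python3 pl.py p1; python3 -c "
from h import *
print(state()['qpos'].round(2),go((.3836,.2324,.09),.623))"
```

```text
time: 44.6
tool_pos: [0.3842, 0.2329, 0.2823]
tcp_rot: [0.0, 0.457, 0.89, -0.0]
force: [-1.0, -0.5, 0.5]
grip_width: 0.0427
p1 [266, 182, 15, 41, 578] ctr mm [382.7 232.8] size [11.6 34.7] long axis yaw 2.198
[ 0.39  0.33 -1.21  2.02  0.37  1.03 -0.38] (array([ -0. ,  -0.9, 138.4]), array([ 0.  ,  0.01, -0.05]))
```

```bash
python3 -m inch '0 -1 40 0 0 0;0 -1 80 0 0 0;0 -1 110 0 0 0;0 -1 125 0 0 0;0 -1 138 0 0 0;0 -1 138 0 0 0;0 -1 138 0 0 0;0 -1 138 0 0 0'; python3 -m inch '0 0 0 0 0 0;0 0 0 0 0 0;0 0 0 0 0 0;0 0 0 0 0 0;0 0 0 0 0 0;0 0 0 0 0 0' 1; python3 -m inch '0 0 -10 0 0 0;0 0 -40 0 0 0;0 0 -80 0 0 0;0 0 -120 0 0 0;0 0 -160 0 0 0;0 0 -160 0 0 0;0 0 -160 0 0 0;0 0 -160 0 0 0'
cat > sl.py <<'E'
import sys
from h import *
k=float(sys.argv[1]);zoff=float(sys.argv[2]) # zoff: grasp z at grasp time
P=np.array([.5712,-.078])+k*np.array([-.0799,.9968]);zh=.0725+zoff
s=state();print(s['tool_pos'].round(4),s['grip_width'],s['qpos'].round(2));
for z in (.25,zh+.06,zh): print(round(z,3),go((*P,z),.08))
E
python3 sl.py 0.06 0.09
```

```text
time: 45.5
tool_pos: [0.384, 0.2328, 0.1453]
tcp_rot: [0.001, 0.457, 0.89, 0.001]
force: [-0.3, -0.3, -0.2]
grip_width: 0.0427
time: 46.1
tool_pos: [0.3839, 0.2325, 0.1449]
tcp_rot: [0.0, 0.457, 0.89, 0.0]
force: [-0.0, -1.2, 6.5]
grip_width: 0.0107
time: 46.9
tool_pos: [0.3828, 0.2314, 0.3031]
tcp_rot: [-0.001, 0.457, 0.89, -0.001]
force: [0.3, -0.2, -1.4]
grip_width: 0.0106
[0.3828 0.2314 0.3031] 0.01060497990722906 [ 0.43  0.3  -1.24  2.    0.33  1.07 -0.34]
0.25 (array([-309.8,    3.8,   -0.9]), array([-0.16,  0.05, 31.06]))
0.222 (array([-309.8,    3.9,   26.6]), array([-0.16,  0.05, 31.06]))
0.162 (array([-309.8,    4. ,   86.6]), array([-0.16,  0.05, 31.06]))
```

```bash
python3 -m inch '0 0 -20 0 0 0;-50 0 -20 0 0 8;-100 1 -20 0 0 16;-150 2 -20 0 0 24;-200 3 -20 0 0 31;-250 3 -20 0 0 31;-310 4 -20 0 0 31;-310 4 -20 0 0 31;-310 4 -20 0 0 31;-310 4 -20 0 0 31;-310 4 0 0 0 31;-310 4 0 0 0 31;-310 4 0 0 0 31'; python3 sl.py 0.06 0.09; python3 - <<'E'
from h import *
save(snapshot('wrist'),'h1');save(snapshot('scene'),'h1s');C=get_calibration('scene');print(lm('plate1_center','scene',C['T'],4),lm('bar_mid','scene',C['T'],1))
a=cv2.resize(cv2.imread('pics/h1s.png')[100:280,150:400],None,fx=1.6,fy=1.6,interpolation=2);b=cv2.resize(cv2.imread('pics/h1.png'),(384,288));cv2.imwrite('pics/h1c.png',np.hstack([a[:288],b]))
E
```

```text
time: 48.2
tool_pos: [0.5665, -0.0156, 0.3044]
tcp_rot: [-0.0, 0.677, 0.736, -0.0]
force: [-0.0, 0.5, -1.3]
grip_width: 0.0106
[ 0.5665 -0.0156  0.3044] 0.01062243842207259 [ 0.68  0.46 -0.97  1.76  0.41  1.15 -0.33]
0.25 (array([-2.5, -0.3,  0.4]), array([-0.06,  0.  ,  0.24]))
0.222 (array([-2.5, -0.3, 27.9]), array([-0.06,  0.  ,  0.24]))
0.162 (array([-2.5, -0.3, 87.9]), array([-0.06,  0.  ,  0.24]))
[(0.76, array([ 0.4372, -0.0375,  0.0449]))] [(0.56, array([ 0.5731, -0.076 ,  0.1288]))]
```

View pics/h1c.png

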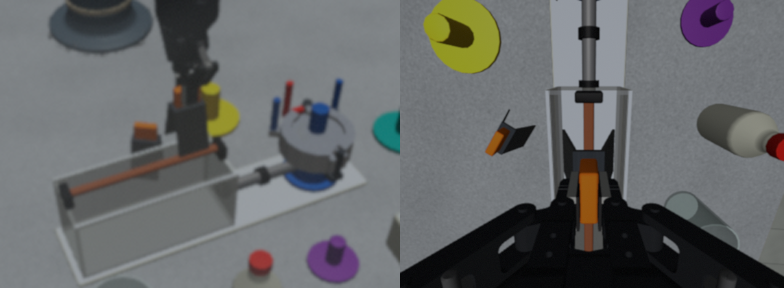

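The plate hangs straddling the bar's line, with the bar under the grip at (588,100) to (588,235). Lowering.

```bash
python3 -m inch '-2.5 0 20 0 0 0;-2.5 0 40 0 0 0;-2.5 0 55 0 0 0;-2.5 0 65 0 0 0;-2.5 0 75 0 0 0;-2.5 0 82 0 0 0;-2.5 0 86 0 0 0;-2.5 0 86 0 0 0;-2.5 0 86 0 0 0'; python3 sl.py 0.06 0.09|head -1;python3 -m inch '0 0 1.5 0 0 0;0 0 2.5 0 0 0;0 0 2.5 0 0 0'
```

```text
time: 49.3
tool_pos: [0.5679, -0.0196, 0.2188]
tcp_rot: [0.0, 0.678, 0.735, 0.0]
force: [-0.5, -0.4, -1.0]
grip_width: 0.0107
[ 0.5679 -0.0196  0.2188] 0.010719390207845817 [ 0.63  0.55 -0.9   1.84  0.51  1.   -0.41]
time: 49.6
tool_pos: [0.5679, -0.0196, 0.2168]
tcp_rot: [0.001, 0.678, 0.735, 0.0]
force: [-1.3, -0.5, 3.6]
grip_width: 0.0104
```

Contact comes at the predicted height. Release, then fetch plate B.

```bash
python3 -m inch '0 0 0 0 0 0;0 0 0 0 0 0;0 0 0 0 0 0;0 0 0 0 0 0;0 0 0 0 0 0' 0.5; python3 -m inch '0 0 -30 0 0 0;0 0 -70 0 0 0;0 0 -80 0 0 0;0 0 -80 0 0 0;0 0 -80 0 0 0;0 0 -80 0 0 0'; python3 pl.py p2; python3 -c "
from h import *
print(go((.442,-.038,.22),-.51),go((.442,-.038,.09),-.51))"
```

```text
time: 50.1
tool_pos: [0.5676, -0.0198, 0.2158]
tcp_rot: [-0.0, 0.678, 0.735, -0.0]
force: [-0.1, 0.2, -0.2]
grip_width: 0.0426
time: 50.7
tool_pos: [0.5668, -0.0201, 0.2942]
tcp_rot: [-0.001, 0.678, 0.735, -0.001]
force: [-0.2, -0.7, 0.8]
grip_width: 0.0429
p2 [269, 146, 13, 37, 480] ctr mm [563.8  10.6] size [10.3 30.4] long axis yaw 1.654
p2 [120, 189, 27, 37, 479] ctr mm [442.4 -38.2] size [35.4 11. ] long axis yaw 1.077
p2 [270, 200, 20, 166, 2264] ctr mm [ 576.3 -107.8] size [ 17.  175.9] long axis yaw 1.627
(0.66, array([ 0.4448, -0.0382,  0.0443]))
(array([  -7.8, -126. ,   20.8]), array([-1.400e-01,  2.000e-02,  3.387e+01])) (array([  -7.9, -125.7,  150.8]), array([-1.400e-01,  2.000e-02,  3.387e+01]))
```

```bash
python3 -m inch '-8 -50 10 0 0 8;-8 -100 20 0 0 16;-8 -126 20 0 0 24;-8 -126 20 0 0 33.4;-8 -126 20 0 0 33.4;-8 -126 20 0 0 33.4;-8 -126 20 0 0 33.4;-8 -126 20 0 0 33.4'; python3 -c "
from h import *
print(state()['qpos'].round(2),go((.4422,-.0381,.09),-.50))"
```

```text
time: 51.6
tool_pos: [0.4431, -0.0377, 0.2757]
tcp_rot: [-0.0, 0.86, 0.51, 0.0]
force: [0.3, 0.4, -0.2]
grip_width: 0.0424
[ 0.81  0.23 -0.92  2.05  0.22  0.97 -0.73] (array([ -0.9,  -0.5, 131.7]), array([-0.03, -0.05, -0.  ]))
```

```bash
python3 -m inch '-1 -0.5 40 0 0 0;-1 -0.5 80 0 0 0;-1 -0.5 110 0 0 0;-1 -0.5 122 0 0 0;-1 -0.5 131 0 0 0;-1 -0.5 131 0 0 0;-1 -0.5 131 0 0 0'; python3 -m inch '0 0 0 0 0 0;0 0 0 0 0 0;0 0 0 0 0 0;0 0 0 0 0 0;0 0 0 0 0 0;0 0 0 0 0 0' 1; python3 -m inch '0 0 -10 0 0 0;0 0 -40 0 0 0;0 0 -80 0 0 0;0 0 -120 0 0 0;0 0 -170 0 0 0;0 0 -180 0 0 0;0 0 -180 0 0 0;0 0 -180 0 0 0';python3 sl.py 0 0.09
```

```text
time: 52.3
tool_pos: [0.4427, -0.0384, 0.1459]
tcp_rot: [0.001, 0.86, 0.51, 0.001]
force: [0.3, 1.1, 0.5]
grip_width: 0.0425
time: 52.9
tool_pos: [0.4424, -0.0387, 0.1458]
tcp_rot: [0.001, 0.861, 0.509, 0.0]
force: [-1.2, -0.5, 7.0]
grip_width: 0.0107
time: 53.7
tool_pos: [0.4406, -0.0389, 0.3237]
tcp_rot: [-0.001, 0.861, 0.509, -0.001]
force: [-0.7, 0.0, -2.1]
grip_width: 0.0108
[ 0.4406 -0.0389  0.3237] 0.010848631208314337 [ 0.88  0.16 -0.97  1.99  0.15  1.07 -0.65]
0.25 (array([ 28.6, 133.3,  19.4]), array([ -0.14,   0.05, -33.36]))
0.222 (array([ 28.6, 133.4,  46.9]), array([ -0.14,   0.05, -33.36]))
0.162 (array([ 28.7, 133.5, 106.9]), array([ -0.14,   0.05, -33.36]))
```

```bash
python3 -m inch '10 45 0 0 0 -8;20 90 0 0 0 -16;29 133 0 0 0 -24;29 133 0 0 0 -33.3;29 133 0 0 0 -33.3;29 133 0 0 0 -33.3;29 133 0 0 0 -33.3;29 133 0 0 0 -33.3'; python3 sl.py 0 0.0918
```

```text
time: 54.5
tool_pos: [0.5716, -0.0768, 0.3249]
tcp_rot: [0.0, 0.679, 0.734, -0.001]
force: [0.5, 0.5, -1.3]
grip_width: 0.0108
[ 0.5716 -0.0768  0.3249] 0.010824918376943028 [ 0.79  0.46 -1.    1.71  0.42  1.2  -0.23]
0.25 (array([-1.2, -0.5, 21. ]), array([-0.02,  0.07, -0.06]))
0.224 (array([-1.1, -0.5, 46.7]), array([-0.02,  0.07, -0.06]))
0.164 (array([ -1.1,  -0.4, 106.7]), array([-0.02,  0.07, -0.06]))
```

```bash
python3 -m inch '-1 0 30 0 0 0;-1 0 55 0 0 0;-1 0 75 0 0 0;-1 0 90 0 0 0;-1 0 99 0 0 0;-1 0 104 0 0 0;-1 0 104 0 0 0;-1 0 104 0 0 0'; python3 -m inch '0 0 1.5 0 0 0;0 0 3 0 0 0;0 0 3 0 0 0;0 0 3 0 0 0'
```

```text
time: 55.3
tool_pos: [0.5729, -0.078, 0.2217]
tcp_rot: [0.001, 0.679, 0.735, 0.0]
force: [-0.8, -0.1, -1.7]
grip_width: 0.0111
time: 55.7
tool_pos: [0.5724, -0.0781, 0.218]
tcp_rot: [0.0, 0.679, 0.735, 0.0]
force: [-0.9, 0.7, -1.0]
grip_width: 0.0109
```

```bash
python3 -m inch '0 0 1 0 0 0;0 0 2 0 0 0;0 0 2 0 0 0;0 0 2 0 0 0'; python3 -m inch '0 0 0 0 0 0;0 0 0 0 0 0;0 0 0 0 0 0;0 0 0 0 0 0;0 0 0 0 0 0' 0.5; python3 -m inch '0 0 -30 0 0 0;0 0 -70 0 0 0;0 0 -100 0 0 0;0 0 -100 0 0 0;0 0 -100 0 0 0;0 0 -100 0 0 0'; python3 -c "
from h import *
print(state()['qpos'].round(2),go((.40,-.33,.26),-.74))"
```

```text
time: 56.1
tool_pos: [0.5725, -0.078, 0.2177]
tcp_rot: [0.001, 0.679, 0.735, -0.0]
force: [-3.9, -0.7, 10.1]
grip_width: 0.0108
time: 56.6
tool_pos: [0.5724, -0.0781, 0.2157]
tcp_rot: [-0.0, 0.678, 0.735, 0.0]
force: [0.2, -0.1, -0.1]
grip_width: 0.0426
time: 57.2
tool_pos: [0.5717, -0.0785, 0.3146]
tcp_rot: [-0.001, 0.679, 0.735, -0.001]
force: [0.1, 0.6, -0.1]
grip_width: 0.0428
[ 0.79  0.48 -0.99  1.72  0.43  1.19 -0.24] (array([-237.2, -191. ,    1. ]), array([-0.13,  0.05, 46.94]))
```

```bash
python3 -m inch '-50 -40 0 0 0 8;-100 -80 0 0 0 16;-150 -120 0 0 0 24;-200 -160 0 0 0 32;-237 -191 0 0 0 40;-237 -191 0 0 0 46.9;-237 -191 0 0 0 46.9;-237 -191 0 0 0 46.9;-237 -191 0 0 0 46.9;-237 -191 0 0 0 46.9;-237 -191 0 0 0 46.9;-237 -191 0 0 0 46.9'; python3 pl.py p3; python3 w.py p3b
```

```text
time: 58.4
tool_pos: [0.4014, -0.3286, 0.3159]
tcp_rot: [-0.0, 0.914, 0.405, 0.0]
force: [0.6, 0.4, -0.3]
grip_width: 0.0426
p3 [248, 212, 37, 23, 408] ctr mm [ 374.9 -344.3] size [11.3 35.4] long axis yaw 2.006
(0.42, array([ 0.5393, -0.4124,  0.0359]))
[ 0.45  -0.275  0.385] [-0.19 -0.21 -0.96] 321.7194257076016 58.55
```

View pics/p3b.png

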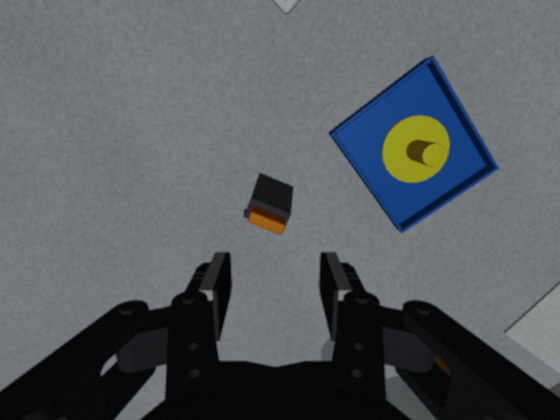

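Plate C stands upright with its grip at (268,221), and the cover lies flat in the tray at (416,150). Grasping C.

```bash
python3 -c "
from h import *
print(state()['qpos'].round(2),go((.375,-.3445,.24),.435),go((.375,-.3445,.0915),.435))"
```

```text
[ 1.27  0.3  -0.8   1.85  0.24  1.09 -0.36] (array([-28.8,  -9. ,  21.9]), array([ 1.000e-02,  0.000e+00, -6.723e+01])) (array([-28.8,  -9. , 170.4]), array([ 1.000e-02,  0.000e+00, -6.723e+01]))
```

```bash
python3 -m inch '-29 -9 22 0 0 -8.5;-29 -9 22 0 0 -17;-29 -9 22 0 0 -25.5;-29 -9 22 0 0 -34;-29 -9 22 0 0 -42.5;-29 -9 22 0 0 -51;-29 -9 22 0 0 -59.5;-29 -9 22 0 0 -67.2;-29 -9 22 0 0 -67.2;-29 -9 22 0 0 -67.2;-29 -9 22 0 0 -67.2'; python3 pl.py p4;  python3 -c "
from h import *
print(go((.375,-.3445,.0915),.435))"
```

```text
time: 59.65
tool_pos: [0.3746, -0.3449, 0.294]
tcp_rot: [0.0, 0.539, 0.842, -0.0]
force: [0.3, 0.1, 0.7]
grip_width: 0.0426
p4 [268, 179, 14, 40, 545] ctr mm [ 374.1 -344.4] size [11.5 35.1] long axis yaw 2.004
(array([  0.2,   0.5, 148.5]), array([-0.01,  0.02, -0.14]))
```

```bash
python3 -m inch '0 0 40 0 0 0;0 0 80 0 0 0;0 0 115 0 0 0;0 0 135 0 0 0;0 0 148 0 0 0;0 0 148 0 0 0;0 0 148 0 0 0'; python3 -m inch '0 0 0 0 0 0;0 0 0 0 0 0;0 0 0 0 0 0;0 0 0 0 0 0;0 0 0 0 0 0;0 0 0 0 0 0' 1; python3 -m inch '0 0 -10 0 0 0;0 0 -40 0 0 0;0 0 -80 0 0 0;0 0 -120 0 0 0;0 0 -170 0 0 0;0 0 -180 0 0 0;0 0 -180 0 0 0;0 0 -180 0 0 0';python3 sl.py -0.06 0.0915
```

```text
time: 60.45
tool_pos: [0.3753, -0.3451, 0.1467]
tcp_rot: [0.001, 0.538, 0.843, -0.0]
force: [0.5, -0.2, 0.5]
grip_width: 0.0427
time: 61.05
tool_pos: [0.3751, -0.3454, 0.147]
tcp_rot: [0.001, 0.539, 0.843, -0.0]
force: [-1.5, -0.3, 7.0]
grip_width: 0.0108
time: 61.85
tool_pos: [0.3736, -0.3446, 0.3247]
tcp_rot: [-0.001, 0.539, 0.843, -0.0]
force: [0.6, 0.2, -1.8]
grip_width: 0.0106
[ 0.3736 -0.3446  0.3247] 0.010564565933017762 [ 1.53  0.35 -1.07  1.85  0.34  1.14  0.77]
0.25 (array([102.7, 270.6,  20.5]), array([-0.1 , -0.08, 20.25]))
0.224 (array([102.6, 270.7,  46.5]), array([-0.1 , -0.08, 20.25]))
0.164 (array([102.5, 270.7, 106.5]), array([-0.1 , -0.08, 20.25]))
```

```bash
python3 -m inch '18 45 0 0 0 7;35 90 0 0 0 14;53 140 0 0 0 20.2;71 185 0 0 0 20.2;88 230 0 0 0 20.2;102.5 270.5 0 0 0 20.2;102.5 270.5 0 0 0 20.2;102.5 270.5 0 0 0 20.2;102.5 270.5 0 0 0 20.2;102.5 270.5 0 0 0 20.2'; python3 sl.py -0.06 0.093
```

```text
time: 62.85
tool_pos: [0.576, -0.14, 0.3249]
tcp_rot: [-0.001, 0.679, 0.734, -0.001]
force: [0.6, 0.3, -0.9]
grip_width: 0.0105
[ 0.576  -0.14    0.3249] 0.01048394590837738 [ 0.85  0.48 -0.95  1.67  0.41  1.21 -0.12]
0.25 (array([ 2.2,  0.2, 20.9]), array([-0.12,  0.02, -0.09]))
0.225 (array([ 2.2,  0.3, 45.4]), array([-0.12,  0.02, -0.09]))
0.165 (array([  2.2,   0.4, 105.4]), array([-0.12,  0.02, -0.09]))
```

```bash
python3 -m inch '2 0 30 0 0 0;2 0 55 0 0 0;2 0 75 0 0 0;2 0 90 0 0 0;2 0 99 0 0 0;2 0 103 0 0 0;2 0 103 0 0 0;2 0 103 0 0 0'; python3 -m inch '0 0 1.5 0 0 0;0 0 3 0 0 0;0 0 3 0 0 0;0 0 3 0 0 0'; python3 -c "
from h import *
print(state()['force'])"
```

```text
time: 63.65
tool_pos: [0.5773, -0.1362, 0.2238]
tcp_rot: [0.001, 0.678, 0.735, 0.0]
force: [0.1, -1.0, -0.5]
grip_width: 0.0106
time: 64.05
tool_pos: [0.5768, -0.1362, 0.22]
tcp_rot: [0.0, 0.678, 0.735, 0.0]
force: [0.1, -0.4, -1.0]
grip_width: 0.0108
[ 0.13903367 -0.38770737 -0.97241149]
```

```bash
python3 -m inch '0 0 1 0 0 0;0 0 1.5 0 0 0;0 0 1.5 0 0 0;0 0 1.5 0 0 0'; python3 -m inch '0 0 0 0 0 0;0 0 0 0 0 0;0 0 0 0 0 0;0 0 0 0 0 0;0 0 0 0 0 0' 0.5; python3 -m inch '0 0 -30 0 0 0;0 0 -70 0 0 0;0 0 -110 0 0 0;0 0 -150 0 0 0;-50 -80 -150 0 0 0;-80 -130 -150 0 0 0;-120 -130 -150 0 0 0;-160 -130 -150 0 0 0;-160 -130 -150 0 0 0;-160 -130 -150 0 0 0;-160 -130 -150 0 0 0'
python3 - <<'E'
from h import *
for c in('scene','top'):
    save(snapshot(c),c+'F');C=get_calibration(c)
    for l in ['plate1_center','cap_center','cover_center','latch_post','latch_hinge','left_post','right_post','beaker','bottle','tray']: print(c,l,lm(l,c,C['T'],4))
a=cv2.resize(cv2.imread('pics/sceneF.png')[100:310,150:400],None,fx=3,fy=2.857,interpolation=2);cv2.imwrite('pics/F.png',a)
E
```

```text
time: 64.45
tool_pos: [0.577, -0.1362, 0.219]
tcp_rot: [0.0, 0.678, 0.735, 0.0]
force: [-1.9, -0.6, 4.7]
grip_width: 0.0107
time: 64.95
tool_pos: [0.5768, -0.1362, 0.2183]
tcp_rot: [-0.0, 0.678, 0.735, 0.0]
force: [0.1, 0.3, -0.3]
grip_width: 0.0425
time: 66.05
tool_pos: [0.4605, -0.3053, 0.3683]
tcp_rot: [-0.0, 0.678, 0.735, 0.001]
force: [0.6, 0.5, 0.1]
grip_width: 0.0426
scene plate1_center [(0.58, array([ 0.5708, -0.0763,  0.1168])), (0.17, array([0.6101, 0.2092, 0.1353]))]
scene cap_center [(0.9, array([0.5456, 0.2028, 0.1047]))]
scene cover_center [(0.72, array([0.524 , 0.3979, 0.0378])), (0.68, array([ 0.5414, -0.4148,  0.0309])), (0.67, array([0.3695, 0.0965, 0.0376])), (0.59, array([0.7217, 0.1525, 0.0262]))]
scene latch_post [(0.46, array([0.4836, 0.1828, 0.1382]))]
scene latch_hinge [(0.69, array([0.4786, 0.2221, 0.1446]))]
scene left_post [(0.88, array([0.5004, 0.2629, 0.1402])), (0.69, array([ 0.5728, -0.0781,  0.125 ]))]
scene right_post [(0.82, array([0.5122, 0.1468, 0.1454]))]
scene beaker [(0.65, array([ 0.7567, -0.1662, -0.    ])), (0.2, array([0.4774, 0.2245, 0.142
[... 372 characters left out ...]
(0.63, array([0.5437, 0.2065, 0.1099]))]
top cover_center [(0.84, array([0.5193, 0.401 , 0.0423])), (0.67, array([0.3711, 0.0936, 0.0428])), (0.6, array([0.7238, 0.1547, 0.0316]))]
top latch_post [(0.46, array([0.5433, 0.2055, 0.1094])), (0.42, array([0.4822, 0.1818, 0.1386])), (0.34, array([ 0.7616, -0.1625, -0.0021]))]
top latch_hinge [(0.62, array([0.4847, 0.2236, 0.1388]))]
top left_post [(0.81, array([0.5071, 0.2627, 0.1413]))]
top right_post [(0.69, array([0.5184, 0.1469, 0.1391]))]
top beaker [(0.94, array([ 0.7603, -0.1665,  0.0016])), (0.18, array([ 0.5673, -0.0172,  0.1174]))]
top bottle [(0.89, array([0.7827, 0.0048, 0.0021]))]
top tray [(0.94, array([ 0.5419, -0.4127, -0.0038]))]
```

View pics/F.png

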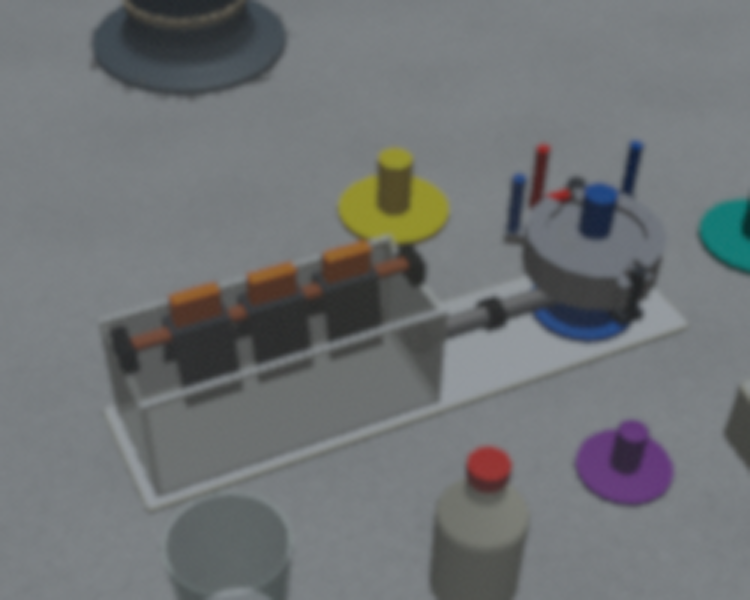

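All three plates hang upright side by side (grips at 195,303; 272,283; 347,260), the ring and latch are shut, and the beaker, bottle and tray haven't moved. Handing in.

```bash
python3 -c "
from plant import *
print(state()['time'],abs(state()['joint_velocities']).max());print(hand_in())"
```

```text
67.15 0.0018651149012897882
the job is handed in; nothing more can be done
None
```

The rig is ready and I handed the job in at 67 s, with the arm clear and still. I did everything in the order you asked.

- **Dust cover:** I took the smaller yellow cover off the filter and laid it in the blue tray. In the last scene picture it sits near the tray's centre.
- **Cap:** It is seated on the flange. Contact came at the expected height, and the cameras put its centre at about 0.104–0.110 m (expected 0.106).
- **Ring:** I swung both halves to their stops. The two posts measured 58.2° apart about the hinge, against 58.0° when shut.
- **Latch:** It is shut and held still under an 11 N push. One reading of its angle was about 4° off the value I expected, but the latch did not move when pushed.
- **Plates:** I found three and no fourth in the pictures. After latching, I hung all three about 58–60 mm apart on the bar, upright with the orange grips on top.
- **Beaker, bottle and tray:** All three read within about 5 mm of where they started, which is within measuring error.

**Checks that failed or disagreed:**
- The last top picture missed the cover in the tray, though the scene picture found it there.
- While closing the latch, its post slipped in the pads once the latch met its stop, so I did the push test afterwards with closed fingers.

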